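Fetch the sold white bear from behind the display pieces

TASK

The small white bear at the back of the display case has been sold. First move the three tall pieces standing round it (blue vase, brass bell, wooden pepper mill) out of the way into the wooden tray, then stand the white bear in the packing carton, and only after that put the three pieces back, each in the middle of the very stand it came from. Keep these pieces upright throughout and leave the brown bear where it sits.

Things in the scene. Friction and masses are not known exactly. Their poses are not given: they have to be found in the camera images.
- white_bear_center (a point): White porcelain bear, black ears and limbs, 74 mm high: barrel body 52 mm across from 14 to 40 mm above its underside, ball head 40 mm. Origin 37 mm above its underside; x to its back, z up. Loose on the display case floor (18 mm above table), 20 mm before a clear back panel (top 76 mm above table). Grip from above across its sides (its y), just below its centre. About 160 g.
- vase_center (a point): Cobalt blue glazed bud vase with two thin white bands. Round, 150 mm tall, foot 48 mm across, widest 57 mm (belly). Origin at its centre, 75 mm above the foot, z up. To be gripped from above by its straight neck, 28 mm across, from 36 to 62 mm above the origin. About 300 g. Stands loose in the middle of one of the three stands; which one changes.
- bell_center (a point): Brass hand bell standing on its mouth, with an upright black handle. Round, 150 mm tall, foot 48 mm across, widest 55 mm (near the mouth). Origin at its centre, 75 mm above the foot, z up. To be gripped from above by its straight neck, 24 mm across, from 36 to 62 mm above the origin. About 360 g. Stands loose in the middle of one of the three stands; which one changes.
- mill_center (a point): Brown turned-wood pepper mill with a small steel ball on top. Round, 150 mm tall, foot 48 mm across, widest 54 mm (base). Origin at its centre, 75 mm above the foot, z up. To be gripped from above by its straight neck, 28 mm across, from 36 to 62 mm above the origin. About 260 g. Stands loose in the middle of one of the three stands; which one changes.
- stand_white: White round display stand, a flat disc 72 mm across and 6 mm high, fixed on the floor of the display case. Origin at the centre of its underside; its top is 6 mm above the origin. x points to the case's back panel, y to the left along the case, z up. One of the tall pieces stands in its middle at the start; which one changes.
- stand_red: Dark red round display stand, a flat disc 72 mm across and 6 mm high, fixed on the floor of the display case. Origin at the centre of its underside; its top is 6 mm above the origin. x points to the case's back panel, y to the left along the case, z up. One of the tall pieces stands in its middle at the start; which one changes.
- stand_pale: Pale wood round display stand, a flat disc 72 mm across and 6 mm high, fixed on the floor of the display case. Origin at the centre of its underside; its top is 6 mm above the origin. x points to the case's back panel, y to the left along the case, z up. One of the tall pieces stands in its middle at the start; which one changes.
- tray: Low wooden tray with grey lining, the side area: 270 (x) by 150 (y) by 22 mm high outside, walls and floor 7 mm thick, fixed. Origin at the centre of its underside; inner floor 7 mm above it. It stands to one side of the case, left or right.
- carton: Open cardboard packing carton lined with white paper: 190 (x) by 170 (y) by 50 mm high outside, walls and floor 4 mm thick, fixed. Origin at the centre of its underside; inner floor 4 mm above it. It stands on the other side of the case from the tray.
- brown_bear_center (a point): Seated brown porcelain bear, a bystander of the same shape and size as the white bear, loose in the left or right back corner of the display case (380 mm wide, 200 mm deep, clear panels at back and sides up to 76 mm above the table, front open). Origin at its centre, 37 mm above its underside.

How it is judged (in metres and radians):
On the way, in this order (a step that is already met when the one before it is completed fails the run):
1. the vase, the bell and the mill all stand upright, let go, on the tray's floor, the white bear still at its place (x of vase_center in the frame of tray between -0.105 and 0.105 m and y of vase_center in the frame of tray between -0.045 and 0.045 m and z of vase_center in the frame of tray between 0.072 and 0.092 m and angle between each of vase_center, bell_center, mill_center's own z axis and vertical below 0.15 rad and x of bell_center in the frame of tray between -0.105 and 0.105 m and y of bell_center in the frame of tray between -0.045 and 0.045 m and z of bell_center in the frame of tray between 0.072 and 0.092 m and x of mill_center in the frame of tray between -0.105 and 0.105 m and y of mill_center in the frame of tray between -0.045 and 0.045 m and z of mill_center in the frame of tray between 0.072 and 0.092 m and contact force between the fingers and vase below 0.1 N and contact force between the fingers and bell below 0.1 N and contact force between the fingers and mill below 0.1 N and contact force between the fingers and white_bear below 0.1 N and distance of white_bear_center from where it was at the start of the episode below 0.015 m), for 0.2 s.
2. the white bear stands upright, let go, on the carton's floor while the three pieces are still in the tray (x of white_bear_center in the frame of carton between -0.065 and 0.065 m and y of white_bear_center in the frame of carton between -0.055 and 0.055 m and z of white_bear_center in the frame of carton between 0.031 and 0.051 m and angle between each of white_bear_center, vase_center, bell_center, mill_center's own z axis and vertical below 0.15 rad and x of vase_center in the frame of tray between -0.105 and 0.105 m and y of vase_center in the frame of tray between -0.045 and 0.045 m and z of vase_center in the frame of tray between 0.072 and 0.092 m and x of bell_center in the frame of tray between -0.105 and 0.105 m and y of bell_center in the frame of tray between -0.045 and 0.045 m and z of bell_center in the frame of tray between 0.072 and 0.092 m and x of mill_center in the frame of tray between -0.105 and 0.105 m and y of mill_center in the frame of tray between -0.045 and 0.045 m and z of mill_center in the frame of tray between 0.072 and 0.092 m and contact force between the fingers and vase below 0.1 N and contact force between the fingers and bell below 0.1 N and contact force between the fingers and mill below 0.1 N and contact force between the fingers and white_bear below 0.1 N), for 0.2 s.
At the end, for the whole second after the job is handed in: Vase, bell and mill each upright (0.15 rad) within 12 mm of where they stood at the start; white bear upright (0.15 rad) on the carton floor, within 65 mm (carton x) and 55 mm (y) of its centre; brown bear within 15 mm of its start; all released and at rest (distance of each of vase_center, bell_center, mill_center from where it was at the start of the episode below 0.012 m and angle between each of vase_center, bell_center, mill_center, white_bear_center's own z axis and vertical below 0.15 rad and x of white_bear_center in the frame of carton between -0.065 and 0.065 m and y of white_bear_center in the frame of carton between -0.055 and 0.055 m and z of white_bear_center in the frame of carton between 0.031 and 0.051 m and linear speed of each of vase, bell, mill, white_bear below 0.02 m/s and distance of brown_bear_center from where it was at the start of the episode below 0.015 m); the robot touches nothing.
It fails at once if a tall piece or the white bear is tipped by more than 0.5 rad (angle between any of vase_center, bell_center, mill_center, white_bear_center's own z axis and vertical above 0.5 rad).
It fails at once if the brown bear is shoved by more than 15 mm or knocked over (distance of brown_bear_center from where it was at the start of the episode above 0.015 m or angle between brown_bear_center's own z axis and vertical above 0.3 rad).
It also fails if it takes over 152 s, if anything falls off the work surface, if the arm or the gripper's body presses on something with over 40 N, if the wrist force passes 120 N, or if a joint passes its speed limit or range.

ROBOT

A 6-joint arm with a two-finger parallel gripper is mounted at the origin on the work surface. World frame = base frame: x ahead of the robot, y to its left, z up, the work surface at z = 0. Lengths are in m, angles in degrees, forces in N, time in s.
With the tool pointing down it reaches from about 0.375 to 0.9 m from the base axis. Payload 3.1 kg.
Tool frame: the origin (TCP) lies on the centre line of the jaws, within the pads' length; the fingertips stand finger_overhang ahead of it and the grasp point (between the pads) lies 5 mm behind it (finger_overhang is the distance from the TCP to the fingertips, in m); z points along the fingers, y is the line along which they close (so a half turn about z gives the same grasp; the last joint's range is limited). The gripper opens to 87 mm and grips with 3 to 60 N. Pads are 19 mm wide; open, the fingers measure 117 mm over their backs; the gripper's body (75 mm by 190 mm) begins 51 mm behind the grasp point.
Start: joints at [65.059, 30.224, 82.088, -0, 67.689, -10.227], TCP at [0.159, 0.604, 0.237] pointing down, gripper open.
Joint ranges: [-176.69, 176.69], [-43.24, 126.21], [12.49, 139.97], [-82, 262], [0, 151.66], [-163.58, 163.58]. Speed limits (degrees/s): [159.86, 159.86, 180, 180, 180, 180].

INTERFACE

Orientations are given as a 3x3 rotation matrix whose columns are the frame's x, y, z axes.
In Python, from rig import read_state, capture, calibration, hand_in, finger_overhang gives the robot as it stands.
- The arm moves only by the tool send_rows, never from a script. Its argument "plan" is a list of rows, each a list of 5 numbers: the closure in counts, from 0 (fully open) to 255 (shut), then the shift along the tool's x, y, z in m, then the turn about the tool's z in rad. A call has 1 to 20 rows; each row shifts and turns the commanded pose from where the row before left it, along the tool's axes as they then stand; what a row does not reach is not made up. A row lasts 1/12 s, in which the tool goes at most 41.7 mm and 7.16 degrees, less where a joint would pass 70% of its speed; a pose out of reach is approached as far as the arm can. A call is refused whole if a number of a shift passes 0.0417 or a number of a turn 0.125, either way. A call with a gripper value outside its range is refused whole. The fingers move at their own pace and stop on an object; the grip force is fixed at half the most. Time passes only in rows, so rows that do not move let the fingers close. It gives the time, the measured TCP pose, the force, the opening and the grip force at its end, in the units of the state.
- read_state(): the state, without advancing time (a new reading comes with each control period).
- capture(name): name is "scene" or "side" or "wrist"; returns (picture, depth): 420x560x3 uint8, blue, green, red; 420x560 float32, m along the optical axis (not along the pixel's ray), 0 where there is no reading.
- calibration(name): a dict with "fx", "fy", "cx", "cy" (pixels), "xyz" and "rotation" of the camera in the world. Camera axes: x right, y down, z forward; pixel columns grow to the right and rows downward; lengths in m; the calibration is good to about 2 mm. A picture is of the moment at which its call begins: read the wrist's pose just before it. calibration takes no time and is no camera call; for the wrist camera it gives the pose at the moment of the call.
- hand_in(): hands the job in; it is judged then, once.
The state is a dict: "time_s": time; "joint_positions": joint angles; "qvel": joint speeds; "tau": joint torques, N m; "position": TCP position; "tcp_rot": TCP orientation; "force": force on the tool from outside, world axes, zero at the start; "moment": the same for the moment, N m; "opening": opening from 0.0 (shut) to 1.0 (fully open); "grasp_force": force on a finger pad.
Only numpy, scipy, OpenCV 4.12 (cv2) and the standard library are available. Lean on these libraries where they do the work, as an engineer would, in place of code of your own. Each camera call takes 0.05 s, during which the arm holds its last target. There are 200 camera calls.

## Working session

There is one attempt and no reset: what is moved stays moved. The work goes in short steps, Python scripts to look and compute and a tool call to move; the robot and the scene stay as the last step left them, time stands still between calls to the robot, and variables do not carry over. Pictures are saved under pics/ and viewed, at most 14 in all, crops included, and the job is handed in when it is done.

Besides the shell and the picture viewer there is one more tool, called after "Emit:" as a command line: name --pt "numbers of a row" for each row, then --argument value for the rest. send_rows: Moves the arm, as the interface text tells. Its arguments: {"type":"object","properties":{"plan":{"type":"array","items":{"type":"array","items":{"type":"number"}}}},"required":["plan"]}

```bash
ls; mkdir -p pics; python3 - <<'E'
from rig import *
import cv2,numpy as np
print(finger_overhang, read_state())
for n in("scene","side","wrist"):
    p,d=capture(n); cv2.imwrite(f"pics/{n}0.png",p); np.save(f"pics/{n}0.npy",d); print(n,calibration(n))
E
```

```text
pics
0.014 {'time_s': 0.0, 'joint_positions': array([ 6.50573888e+01,  3.02785939e+01,  8.21573808e+01, -1.50984255e-03,
        6.76887199e+01, -1.02293330e+01]), 'qvel': array([ 0.01379356,  0.00671903, -0.04021431,  0.01350385,  0.0213426 ,
        0.01747984]), 'tau': array([ 7.93291038e-04, -4.40044284e+01, -1.76590240e+01,  6.32014289e-02,
        5.82166028e-02, -1.61484295e-04]), 'position': array([0.158434  , 0.60385025, 0.23557007]), 'tcp_rot': array([[-9.67211304e-01,  2.53971439e-01, -8.95674807e-04],
       [ 2.53972759e-01,  9.67209338e-01, -1.98362418e-03],
       [ 3.62521151e-04, -2.14606073e-03, -9.99997631e-01]]), 'force': array([-0.91600969, -0.74119042,  0.20833739]), 'moment': array([ 0.04712549, -0.02072558,  0.05299842]), 'grasp_force': 0.0, 'opening': 1.0007171542684652}
scene {'fx': 487.9999051957522, 'fy': 487.9999051957522, 'cx': 286.9953767616501, 'cy': 199.06394745822163, 'xyz': array([ 1.06564267, -0.07779961,  0.99238843]), 'rotation': array([[ 0.18229011,  0.86159119, -0.47374142],
       [ 0.98322129, -0.16306336,  0.08176942],
       [-0.00679805, -0.4806984 , -0.87685964]])}
side {'fx': 404.64694038134434, 'fy': 404.64694038134434, 'cx': 283.5850181776189, 'cy': 209.53195039308815, 'xyz': array([ 0.19694035, -0.79695582,  0.71795679]), 'rotation': array([[ 0.90619779, -0.23517142,  0.35142562],
       [-0.42264249, -0.53001984,  0.73515461],
       [ 0.0133752 , -0.81472288, -0.57969624]])}
wrist {'fx': 326.5807244031461, 'fy': 326.5807244031461, 'cx': 280.2476992953291, 'cy': 208.5904075009561, 'xyz': array([0.08157917, 0.6236936 , 0.38518298]), 'rotation': array([[ 0.25340516,  0.92669666,  0.27752319],
       [ 0.96735848, -0.24220671, -0.07452165],
       [-0.00184099,  0.28734859, -0.95782431]])}
```

View pics/scene0.png

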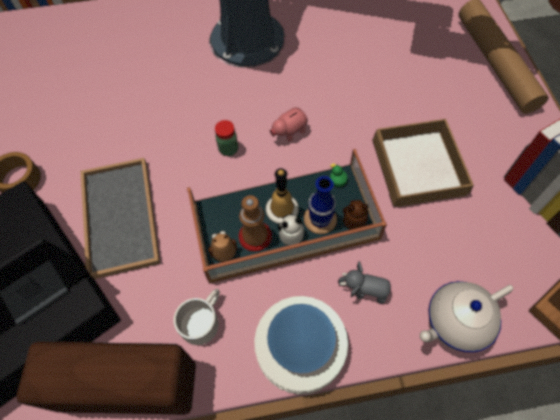

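View pics/side0.png

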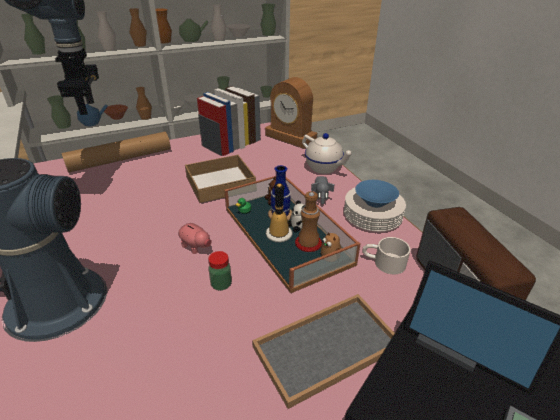

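The scene view shows the bell on the white stand (282,205), the mill on the red stand (255,235) and the vase on the pale stand (322,215). The white bear is at (291,232), the tray is on the left (120,215, −y) and the carton is on the right (422,162). I'll enlarge the case and measure by depth.

```bash
cat > h.py <<'E'
import numpy as np,cv2
from rig import *
def cloud(n,d,c=None):
    c=c or calibration(n); v,u=np.mgrid[:420,:560]
    P=np.stack([(u-c["cx"])/c["fx"]*d,(v-c["cy"])/c["fy"]*d,d],-1)@c["rotation"].T+c["xyz"]
    P[d<=0]=np.nan; return P
def circ(xy):
    A=np.c_[2*xy,np.ones(len(xy))]; s=np.linalg.lstsq(A,(xy**2).sum(1),rcond=None)[0]
    return s[:2],np.sqrt(s[2]+s[:2]@s[:2])
def axisfit(P,zlo,zhi,c0,r,rad=0.03):
    "centre of cylinder with known radius r from points in a height band"
    from scipy.optimize import least_squares
    m=(P[...,2]>zlo)&(P[...,2]<zhi)&(np.hypot(*(P[...,:2]-c0).transpose(2,0,1))<rad)
    q=P[m][:,:2]
    if len(q)<5: return None,len(q),0
    s=least_squares(lambda c:np.hypot(*(q-c).T)-r,c0,loss="soft_l1",f_scale=.002)
    return s.x,len(q),np.std(s.fun)
E
python3 - <<'E'
from h import *
p=cv2.imread("pics/scene0.png"); cv2.imwrite("pics/c1.png",cv2.resize(p[140:285,180:395],None,fx=3.7,fy=3.7,interpolation=cv2.INTER_CUBIC))
for n in("scene","side"):
    P=cloud(n,np.load(f"pics/{n}0.npy"))
    pts={"scene":[(253,200),(281,173),(323,183),(291,222),(357,214),(222,237),(120,215),(422,162),(230,210),(340,175),(60,110)],"side":[(310,198),(280,185),(281,172),(297,214),(333,240),(325,350),(220,178),(243,206),(150,300)]}[n]
    for u,v in pts: print(n,(u,v),P[v,u].round(4))
    # orthographic height map
    H=np.zeros((500,800)); ok=(P[...,2]>-.02)&(P[...,2]<.3); q=P[ok]
    i=((q[:,0]-.35)*1000).astype(int); j=((.4-q[:,1])*1000).astype(int); k=(i>=0)&(i<500)&(j>=0)&(j<800)
    np.maximum.at(H,(i[k],j[k]),q[k,2]); H=cv2.dilate(H,np.ones((3,3)))
    cv2.imwrite(f"pics/H{n}.png",cv2.applyColorMap(np.clip(H/.2*255,0,255).astype(np.uint8)[::-1],cv2.COLORMAP_TURBO))
E
```

```text
scene (253, 200) [ 0.6138 -0.0657  0.1746]
scene (281, 173) [ 0.5676 -0.003   0.1804]
scene (323, 183) [0.6009 0.0741 0.173 ]
scene (291, 222) [0.6324 0.0047 0.0898]
scene (357, 214) [0.637  0.1439 0.0841]
scene (222, 237) [ 0.6378 -0.1392  0.0859]
scene (120, 215) [ 0.5047 -0.3649  0.0093]
scene (422, 162) [0.4926 0.3515 0.0048]
scene (230, 210) [ 0.5448 -0.118   0.0215]
scene (340, 175) [0.5149 0.1403 0.045 ]
scene (60, 110) [ 0.1601 -0.5153 -0.002 ]
side (310, 198) [ 0.6079 -0.0852  0.1707]
side (280, 185) [ 0.5632 -0.0074  0.1748]
side (281, 172) [0.598  0.0619 0.1677]
side (297, 214) [ 0.6134 -0.0108  0.0714]
side (333, 240) [ 0.6385 -0.1575  0.0827]
side (325, 350) [ 0.4964 -0.3774  0.0066]
side (220, 178) [0.5109 0.3671 0.0021]
side (243, 206) [0.5072 0.1274 0.0397]
side (150, 300) [ 0.1966 -0.0854 -0.003 ]
```

View pics/c1.png

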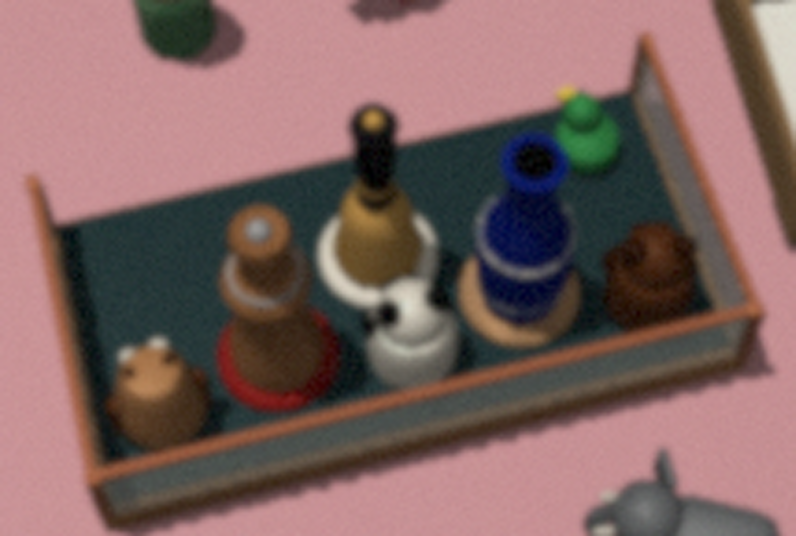

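View pics/Hscene.png

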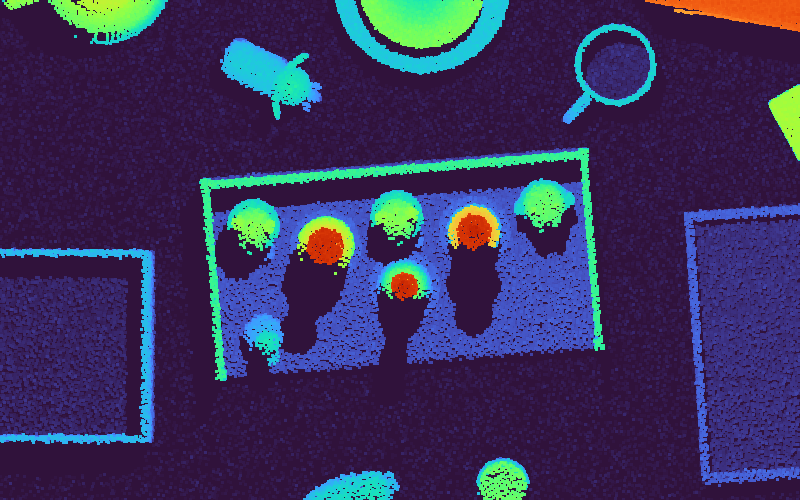

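The crop confirms it: mill on red, bell on white, vase on pale, the white bear in the middle at the back, and a small bear in each back corner. I'll leave both corner bears alone. The height map agrees with the case layout. Next I'll fit the precise centres.

```bash
python3 - <<'E'
from h import *
S={n:cloud(n,np.load(f"pics/{n}0.npy")) for n in("scene","side")}
im=cv2.imread("pics/scene0.png")
for n,P in S.items():
    z=P[...,2]; fl=(z>.005)&(z<.032)&(P[...,0]>.5)&(P[...,0]<.66)&(abs(P[...,1])<.17)
    tb=(abs(z)<.01)&(P[...,0]>.3)&(P[...,0]<.8)&(abs(P[...,1])<.3)
    print(n,"floor z",np.nanmedian(z[fl]),"table",np.nanmedian(z[tb]))
    for k,c,r in(("mill",(.615,-.073),.014),("bell",(.563,-.004),.012),("vase",(.602,.072),.014)):
        print(k,"neck",axisfit(P,.137,.159,np.array(c),r,.025))
    for k,c,r in(("wb",(.63,.003),.026),("L",(.63,.144),.026),("R",(.645,-.145),.026)):
        print(k,"barrel",axisfit(P,.034,.056,np.array(c),r,.035))
# stands by colour (scene): stand tops circle
P=S["scene"]
def rect(lo,hi,x0,x1,y0,y1):
    z=P[...,2]; m=(z>lo)&(z<hi)&(P[...,0]>x0)&(P[...,0]<x1)&(P[...,1]>y0)&(P[...,1]<y1)
    return cv2.minAreaRect((P[m][:,:2]*1000).astype(np.float32))
print("case rim",rect(.070,.082,.45,.75,-.24,.24))
print("tray",rect(.015,.026,.3,.7,-.5,-.24)); print("carton",rect(.04,.055,.3,.7,.24,.5))
q=S["side"]; print("tall near tray:",)
for P_ in S.values():
    m=(P_[...,2]>.1)&(P_[...,0]>.25)&(P_[...,0]<.85)&(P_[...,1]>-.6)&(P_[...,1]<-.2); Q=P_[m]
    if len(Q): print(len(Q),Q.min(0).round(3),Q.max(0).round(3))
E
```

```text
scene floor z 0.018581804040580463 table 0.00024282055546481773
mill neck (array([ 0.61725687, -0.0740281 ]), 74, np.float64(0.0007607724952923972))
bell neck (array([ 0.56203714, -0.00414965]), 61, np.float64(0.0006715068911543639))
vase neck (array([0.60263088, 0.07488822]), 72, np.float64(0.0006405935101415457))
wb barrel (array([0.63141769, 0.00359938]), 102, np.float64(0.0006416046834692895))
L barrel (array([0.62254212, 0.14740725]), 104, np.float64(0.0006676834642624977))
R barrel (array([ 0.64209467, -0.14486913]), 145, np.float64(0.0013265626484388793))
side floor z 0.0167028575888869 table -0.0016511261395019683
mill neck (array([ 0.6171455 , -0.07282018]), 82, np.float64(0.001187724232866094))
bell neck (array([ 0.56208512, -0.00282164]), 65, np.float64(0.00116616919375997))
vase neck (array([0.60311844, 0.07657107]), 67, np.float64(0.001344908541217987))
wb barrel (array([0.63120405, 0.00449054]), 80, np.float64(0.001986013990465336))
L barrel (array([0.62327471, 0.14624103]), 23, np.float64(0.0033162370743584227))
R barrel (array([ 0.64456521, -0.1413651 ]), 62, np.float64(0.001434957041635028))
case rim ((585.5574340820312, -2.2805328369140625), (201.1051025390625, 387.7388916015625), 4.594858169555664)
tray ((534.7607421875, -392.80255126953125), (328.0940856933594, 203.1079559326172), 4.144753932952881)
carton ((503.65704345703125, 339.01177978515625), (179.3328094482422, 193.57859802246094), 89.7487564086914)
tall near tray:
10199 [ 0.435 -0.586  0.1  ] [ 0.85  -0.246  0.242]
12757 [ 0.435 -0.6    0.1  ] [ 0.85  -0.234  0.239]
```

```bash
python3 - <<'E'
from h import *
c=calibration("scene")
def at(u,v,z):
    r=c["rotation"]@[(u-c["cx"])/c["fx"],(v-c["cy"])/c["fy"],1]; return (c["xyz"]+r*(z-c["xyz"][2])/r[2])[:2]
for nm,z,cs in(("tray",.022,[(82,170),(147,161),(158,264),(91,273)]),("carton",.05,[(374,136),(444,121),(470,185),(390,203)])):
    A=np.array([at(u,v,z) for u,v in cs]); print(nm,A.round(3).tolist(),A.mean(0).round(4),"edges",np.linalg.norm(A-np.roll(A,-1,0),axis=1).round(3))
for n in("scene","side"):
    P=cloud(n,np.load(f"pics/{n}0.npy")).reshape(-1,3)
    P=P[(P[:,2]>.1)&(P[:,0]>.3)&(P[:,0]<.75)&(P[:,1]<-.2)&(P[:,1]>-.7)]
    for x0 in np.arange(.4,.75,.05):
        k=P[(P[:,0]>x0)&(P[:,0]<x0+.05)]
        if len(k): print(n,round(x0,2),"ymax",k[:,1].max().round(3),"zmax",k[:,2].max().round(3))
E
```

```text
tray [[0.375, -0.447], [0.378, -0.295], [0.645, -0.284], [0.639, -0.424]] [ 0.5092 -0.3626] edges [0.152 0.267 0.14  0.265]
carton [[0.427, 0.243], [0.416, 0.421], [0.597, 0.418], [0.608, 0.23]] [0.5122 0.3279] edges [0.177 0.181 0.188 0.181]
scene 0.4 ymax -0.536 zmax 0.105
scene 0.45 ymax -0.508 zmax 0.105
scene 0.5 ymax -0.481 zmax 0.106
scene 0.55 ymax -0.449 zmax 0.105
scene 0.6 ymax -0.425 zmax 0.212
scene 0.65 ymax -0.397 zmax 0.242
scene 0.7 ymax -0.373 zmax 0.17
side 0.4 ymax -0.539 zmax 0.102
side 0.45 ymax -0.512 zmax 0.103
side 0.5 ymax -0.488 zmax 0.102
side 0.55 ymax -0.465 zmax 0.102
side 0.6 ymax -0.432 zmax 0.227
side 0.65 ymax -0.43 zmax 0.239
side 0.7 ymax -0.502 zmax 0.239
```

```bash
cat >> h.py <<'E'
T=dict(mill=(.6172,-.0734),bell=(.5621,-.0035),vase=(.6029,.0757),wb=(.6313,.004),A=(.552,-.343),B=(.487,-.3475),C=(.420,-.352),carton=(.512,.328))
def go(name,z,show=True):
    s=read_state(); R=s["tcp_rot"]; d=R.T@(np.r_[T[name],z]-s["position"])
    print(name,"t",round(s["time_s"],2),"pos",s["position"].round(4),"yaw_y",np.degrees(np.arctan2(R[1,1],R[0,1])).round(2),"tilt",np.degrees(np.arccos(-R[2,2])).round(2),"open",round(s["opening"],3),"gf",round(s["grasp_force"],1),"F",s["force"].round(1),"-> tool shift",d.round(4))
E
```

Emit:
send_rows --pt "0 0 0 0 -0.112" --pt "0 0 0 0 -0.112" --pt "0 0 0 0 -0.113" --pt "0 0 0 0 0" --pt "0 0 0 0 0"

```text
time_s: 0.57
position: [0.1586, 0.6043, 0.2362]
tcp_rot: [[-0.997, -0.077, -0.0], [-0.077, 0.997, -0.001], [0.0, -0.001, -1.0]]
force: [0.2, 0.8, -0.2]
opening: 0.999
grasp_force: 0.0
```

```bash
python3 -c "
from h import *
go('mill',.25)"
```

```text
mill t 0.57 pos [0.1586 0.6043 0.2362] yaw_y 94.43 tilt 0.04 open 0.999 gf 0.0 F [ 0.2  0.8 -0.2] -> tool shift [-0.4049 -0.7111 -0.0135]
```

Emit:
send_rows --pt "0 -0.0169 -0.0296 -0.0005 0" --pt "0 -0.0169 -0.0296 -0.0005 0" --pt "0 -0.0169 -0.0296 -0.0005 0" --pt "0 -0.0169 -0.0296 -0.0005 0" --pt "0 -0.0169 -0.0296 -0.0005 0" --pt "0 -0.0169 -0.0296 -0.0005 0" --pt "0 -0.0169 -0.0296 -0.0005 0" --pt "0 -0.0169 -0.0296 -0.0005 0" --pt "0 -0.0169 -0.0296 -0.0005 0" --pt "0 -0.0169 -0.0296 -0.0005 0" --pt "0 -0.0169 -0.0296 -0.0005 0" --pt "0 -0.0169 -0.0296 -0.0005 0" --pt "0 -0.0169 -0.0296 -0.0005 0" --pt "0 -0.0169 -0.0296 -0.0005 0" --pt "0 -0.0169 -0.0296 -0.0005 0" --pt "0 -0.0169 -0.0296 -0.0005 0" --pt "0 -0.0169 -0.0296 -0.0005 0" --pt "0 -0.0169 -0.0296 -0.0005 0" --pt "0 -0.0169 -0.0296 -0.0005 0" --pt "0 -0.0169 -0.0296 -0.0005 0"

```text
time_s: 2.23
position: [0.5437, 0.0399, 0.2466]
tcp_rot: [[-0.997, -0.077, 0.0], [-0.077, 0.997, 0.0], [-0.0, 0.0, -1.0]]
force: [0.3, 0.5, -0.3]
opening: 0.998
grasp_force: 0.0
```

Emit:
send_rows --pt "0 -0.0169 -0.0296 -0.0005 0" --pt "0 -0.0169 -0.0296 -0.0005 0" --pt "0 -0.0169 -0.0296 -0.0005 0" --pt "0 -0.0169 -0.0296 -0.0005 0" --pt "0 0 0 0 0" --pt "0 0 0 0 0" --pt "0 0 0 0 0"

```text
time_s: 2.82
position: [0.6191, -0.0708, 0.248]
tcp_rot: [[-0.997, -0.078, -0.002], [-0.078, 0.997, 0.001], [0.002, 0.001, -1.0]]
force: [-0.3, 0.2, -0.6]
opening: 1.0
grasp_force: 0.0
```

```bash
python3 - <<'E'
from h import *
go('mill',.150)
p,d=capture("wrist"); c=calibration("wrist"); cv2.imwrite("pics/w1.png",p); P=cloud("wrist",d,c)
for k,r in(("mill",.014),("bell",.012),("vase",.014)): print(k,axisfit(P,.137,.159,np.array(T[k]),r,.025))
print("wb",axisfit(P,.034,.056,np.array(T["wb"]),.026,.035))
E
```

```text
mill t 2.82 pos [ 0.6191 -0.0708  0.248 ] yaw_y 94.48 tilt 0.12 open 1.0 gf 0.0 F [-0.3  0.2 -0.6] -> tool shift [ 0.0019 -0.0026  0.098 ]
mill (array([ 0.6165225, -0.0717954]), 161, np.float64(0.0001776959072821699))
bell (array([ 0.56134753, -0.00187816]), 209, np.float64(0.00018572468294969686))
vase (array([0.6018911 , 0.07738041]), 525, np.float64(0.00036808126521333255))
wb (array([0.6288814 , 0.00595995]), 375, np.float64(0.002299839704778912))
```

Emit:
send_rows --pt "0 0.0022 -0.0018 0.008 0" --pt "0 0 0 0.015 0" --pt "0 0 0 0.015 0" --pt "0 0 0 0.015 0" --pt "0 0 0 0.015 0" --pt "0 0 0 0.015 0" --pt "0 0 0 0.01 0" --pt "0 0 0 0.005 0" --pt "0 0 0 0 0" --pt "0 0 0 0 0" --pt "0 0 0 0 0"

```text
time_s: 3.78
position: [0.6184, -0.0731, 0.1515]
tcp_rot: [[-0.997, -0.08, 0.002], [-0.08, 0.997, -0.001], [-0.002, -0.001, -1.0]]
force: [-0.1, 0.5, 1.1]
opening: 0.997
grasp_force: 0.0
```

Emit:
send_rows --pt "100 0 0 0 0" --pt "255 0 0 0 0" --pt "255 0 0 0 0" --pt "255 0 0 0 0" --pt "255 0 0 0 0" --pt "255 0 0 0 0" --pt "255 0 0 0 0" --pt "255 0 0 0 0" --pt "255 0 0 0 0" --pt "255 0 0 0 0"

```text
time_s: 4.62
position: [0.6178, -0.073, 0.1505]
tcp_rot: [[-0.997, -0.08, -0.0], [-0.08, 0.997, 0.0], [0.0, 0.0, -1.0]]
force: [-0.3, 0.2, -1.3]
opening: 0.344
grasp_force: 29.7
```

```bash
python3 -c "
from h import *
go('mill',.150);go('C',.25)"
```

```text
mill t 4.62 pos [ 0.6178 -0.073   0.1505] yaw_y 94.59 tilt 0.02 open 0.344 gf 29.7 F [-0.3  0.2 -1.3] -> tool shift [ 0.0006 -0.0004  0.0005]
C t 4.62 pos [ 0.6178 -0.073   0.1505] yaw_y 94.59 tilt 0.02 open 0.344 gf 29.7 F [-0.3  0.2 -1.3] -> tool shift [ 0.2195 -0.2622 -0.0996]
```

Emit:
send_rows --pt "255 0 0 -0.005 0" --pt "255 0 0 -0.015 0" --pt "255 0 0 -0.02 0" --pt "255 0 0 -0.02 0" --pt "255 0 0 -0.02 0" --pt "255 0 0 -0.015 0" --pt "255 0 0 -0.005 0" --pt "255 0 0 0 0"

```text
time_s: 5.28
position: [0.6186, -0.0733, 0.2521]
tcp_rot: [[-0.997, -0.08, 0.003], [-0.08, 0.997, -0.001], [-0.003, -0.001, -1.0]]
force: [0.2, 0.6, -2.1]
opening: 0.342
grasp_force: 29.6
```

Emit:
send_rows --pt "255 0.005 -0.006 0 0" --pt "255 0.01 -0.012 0 0" --pt "255 0.015 -0.018 0 0" --pt "255 0.015 -0.018 0 0" --pt "255 0.015 -0.018 0 0" --pt "255 0.015 -0.018 0 0" --pt "255 0.015 -0.018 0 0" --pt "255 0.015 -0.018 0 0" --pt "255 0.015 -0.018 0 0" --pt "255 0.015 -0.018 0 0" --pt "255 0.015 -0.018 0 0" --pt "255 0.015 -0.018 0 0" --pt "255 0.015 -0.018 0 0" --pt "255 0.015 -0.018 0 0" --pt "255 0.015 -0.018 0 0" --pt "255 0.01 -0.01 0 0" --pt "255 0 0 0 0" --pt "255 0 0 0 0" --pt "255 0 0 0 0"

```text
time_s: 6.87
position: [0.4188, -0.3513, 0.2497]
tcp_rot: [[-0.997, -0.079, -0.001], [-0.079, 0.997, 0.002], [0.001, 0.002, -1.0]]
force: [-0.1, 1.2, -1.1]
opening: 0.348
grasp_force: 29.7
```

```bash
python3 -c "
from h import *
go('C',.1345)"
```

```text
C t 6.87 pos [ 0.4188 -0.3513  0.2497] yaw_y 94.55 tilt 0.13 open 0.348 gf 29.7 F [-0.1  1.2 -1.1] -> tool shift [-0.0012 -0.0011  0.1152]
```

Emit:
send_rows --pt "255 0 0 0.01 0" --pt "255 0 0 0.02 0" --pt "255 0 0 0.02 0" --pt "255 0 0 0.02 0" --pt "255 0 0 0.02 0" --pt "255 0 0 0.012 0" --pt "255 0 0 0.007 0" --pt "255 0 0 0.004 0" --pt "255 0 0 0.002 0" --pt "255 0 0 0.001 0" --pt "255 0 0 0 0" --pt "255 0 0 0 0"

```text
time_s: 7.87
position: [0.4199, -0.3523, 0.1353]
tcp_rot: [[-0.997, -0.08, 0.001], [-0.08, 0.997, -0.001], [-0.001, -0.001, -1.0]]
force: [0.0, -0.2, -2.6]
opening: 0.346
grasp_force: 29.7
```

```bash
python3 -c "
from h import *
go('C',.1345)"
```

```text
C t 7.87 pos [ 0.4199 -0.3523  0.1353] yaw_y 94.6 tilt 0.09 open 0.346 gf 29.7 F [ 0.  -0.2 -2.6] -> tool shift [-0.0001  0.0002  0.0008]
```

Emit:
send_rows --pt "255 0 0 0.001 0" --pt "255 0 0 0.0005 0" --pt "255 0 0 0 0" --pt "255 0 0 0 0"

```text
time_s: 8.2
position: [0.4197, -0.3521, 0.1334]
tcp_rot: [[-0.997, -0.08, 0.001], [-0.08, 0.997, -0.001], [-0.001, -0.001, -1.0]]
force: [-1.4, 0.3, -0.9]
opening: 0.345
grasp_force: 29.8
```

Emit:
send_rows --pt "130 0 0 0 0" --pt "100 0 0 0 0" --pt "50 0 0 0 0" --pt "0 0 0 0 0" --pt "0 0 0 0 0" --pt "0 0 0 -0.01 0" --pt "0 0 0 -0.02 0" --pt "0 0 0 -0.02 0" --pt "0 0 0 -0.02 0" --pt "0 0 0 -0.02 0" --pt "0 0 0 -0.02 0" --pt "0 0 0 -0.0075 0" --pt "0 0 0 0 0" --pt "0 0 0 0 0"

```text
time_s: 9.37
position: [0.4194, -0.3517, 0.2507]
tcp_rot: [[-0.997, -0.08, 0.0], [-0.08, 0.997, -0.0], [-0.0, -0.0, -1.0]]
force: [-0.4, -0.2, -0.1]
opening: 0.999
grasp_force: 0.0
```

```bash
python3 - <<'E'
from h import *
T['bell']=(.5618,-.003)
go('bell',.25)
p,d=capture("scene"); P=cloud("scene",d); cv2.imwrite("pics/s2.png",p)
print(axisfit(P,.12,.142,np.array(T['C']),.014,.025))
E
```

```text
bell t 9.37 pos [ 0.4194 -0.3517  0.2507] yaw_y 94.59 tilt 0.02 open 0.999 gf 0.0 F [-0.4 -0.2 -0.1] -> tool shift [-0.1699  0.3362  0.0006]
(array([ 0.41955258, -0.35363763]), 92, np.float64(0.0010154360900514275))
```

Emit:
send_rows --pt "0 -0.0106 0.021 0 0" --pt "0 -0.0106 0.021 0 0" --pt "0 -0.0106 0.021 0 0" --pt "0 -0.0106 0.021 0 0" --pt "0 -0.0106 0.021 0 0" --pt "0 -0.0106 0.021 0 0" --pt "0 -0.0106 0.021 0 0" --pt "0 -0.0106 0.021 0 0" --pt "0 -0.0106 0.021 0 0" --pt "0 -0.0106 0.021 0 0" --pt "0 -0.0106 0.021 0 0" --pt "0 -0.0106 0.021 0 0" --pt "0 -0.0106 0.021 0 0" --pt "0 -0.0106 0.021 0 0" --pt "0 -0.0106 0.021 0 0" --pt "0 -0.0106 0.021 0 0" --pt "0 -0.0004 0 0 0" --pt "0 0 0 0 0" --pt "0 0 0 0 0"

```text
time_s: 11.0
position: [0.5612, -0.0036, 0.2493]
tcp_rot: [[-0.997, -0.08, -0.003], [-0.08, 0.997, -0.0], [0.003, 0.0, -1.0]]
force: [0.1, 0.3, -0.8]
opening: 0.996
grasp_force: 0.0
```

Emit:
send_rows --pt "0 0 0 0.01 0" --pt "0 0 0 0.015 0" --pt "0 0 0 0.015 0" --pt "0 0 0 0.005 0" --pt "0 0 0 0 0" --pt "0 0 0 0 0" --pt "0 0 0 0 0"

```text
time_s: 11.58
position: [0.5626, -0.0039, 0.2061]
tcp_rot: [[-0.997, -0.079, 0.001], [-0.079, 0.997, -0.0], [-0.001, -0.0, -1.0]]
force: [0.5, -0.4, 0.3]
opening: 0.999
grasp_force: 0.0
```

```bash
python3 - <<'E'
from h import *
T['bell']=(.5618,-.003)
go('bell',.15)
E
```

```text
bell t 11.58 pos [ 0.5626 -0.0039  0.2061] yaw_y 94.56 tilt 0.07 open 0.999 gf 0.0 F [ 0.5 -0.4  0.3] -> tool shift [0.0007 0.001  0.0561]
```

Emit:
send_rows --pt "0 0.0005 0.0006 0.01 0" --pt "0 0 0 0.015 0" --pt "0 0 0 0.015 0" --pt "0 0 0 0.01 0" --pt "0 0 0 0.005 0" --pt "0 0 0 0 0" --pt "0 0 0 0 0" --pt "100 0 0 0 0" --pt "255 0 0 0 0" --pt "255 0 0 0 0" --pt "255 0 0 0 0" --pt "255 0 0 0 0" --pt "255 0 0 0 0" --pt "255 0 0 0 0" --pt "255 0 0 0 0" --pt "255 0 0 0 0" --pt "255 0 0 0 0"

```text
time_s: 13.0
position: [0.5615, -0.0028, 0.1505]
tcp_rot: [[-0.997, -0.08, -0.0], [-0.08, 0.997, 0.0], [0.0, 0.0, -1.0]]
force: [-0.8, 0.1, 0.5]
opening: 0.324
grasp_force: 0.0
```

```bash
python3 - <<'E'
from h import *
go('bell',.15); go('B',.15)
E
```

```text
bell t 13.0 pos [ 0.5615 -0.0028  0.1505] yaw_y 94.6 tilt 0.0 open 0.324 gf 0.0 F [-0.8  0.1  0.5] -> tool shift [-0.0005 -0.0008  0.0005]
B t 13.0 pos [ 0.5615 -0.0028  0.1505] yaw_y 94.6 tilt 0.0 open 0.324 gf 0.0 F [-0.8  0.1  0.5] -> tool shift [ 0.1019 -0.3376  0.0005]
```

Emit:
send_rows --pt "255 0 0 0 0" --pt "255 0 0 0 0" --pt "255 0 0 0 0" --pt "255 0 0 0 0"

```text
time_s: 13.33
position: [0.5615, -0.0026, 0.1505]
tcp_rot: [[-0.997, -0.08, -0.0], [-0.08, 0.997, 0.0], [0.0, 0.0, -1.0]]
force: [-0.0, 0.0, 0.2]
opening: 0.273
grasp_force: 29.5
```

Emit:
send_rows --pt "255 0 0 -0.005 0" --pt "255 0 0 -0.015 0" --pt "255 0 0 -0.02 0" --pt "255 0 0 -0.02 0" --pt "255 0 0 -0.02 0" --pt "255 0 0 -0.015 0" --pt "255 0 0 -0.005 0" --pt "255 0 0 0 0"

```text
time_s: 14.0
position: [0.5621, -0.003, 0.2518]
tcp_rot: [[-0.997, -0.08, 0.003], [-0.08, 0.997, -0.001], [-0.003, -0.001, -1.0]]
force: [0.8, -0.4, -2.7]
opening: 0.271
grasp_force: 29.5
```

Emit:
send_rows --pt "255 0.0025 -0.008 0 0" --pt "255 0.0045 -0.014 0 0" --pt "255 0.0065 -0.0215 0 0" --pt "255 0.0065 -0.0215 0 0" --pt "255 0.0065 -0.0215 0 0" --pt "255 0.0065 -0.0215 0 0" --pt "255 0.0065 -0.0215 0 0" --pt "255 0.0065 -0.0215 0 0" --pt "255 0.0065 -0.0215 0 0" --pt "255 0.0065 -0.0215 0 0" --pt "255 0.0065 -0.0215 0 0" --pt "255 0.0065 -0.0215 0 0" --pt "255 0.0065 -0.0215 0 0" --pt "255 0.0065 -0.0215 0 0" --pt "255 0.0065 -0.0215 0 0" --pt "255 0.0065 -0.0215 0 0" --pt "255 0.003 -0.01 0 0" --pt "255 0.001 -0.005 0 0" --pt "255 0 0 0 0" --pt "255 0 0 0 0"

```text
time_s: 15.67
position: [0.4866, -0.3468, 0.2497]
tcp_rot: [[-0.997, -0.08, -0.001], [-0.08, 0.997, 0.002], [0.001, 0.002, -1.0]]
force: [-0.2, 0.7, -2.5]
opening: 0.27
grasp_force: 29.5
```

Emit:
send_rows --pt "255 0 0 0.01 0" --pt "255 0 0 0.02 0" --pt "255 0 0 0.02 0" --pt "255 0 0 0.02 0" --pt "255 0 0 0.015 0" --pt "255 0 0 0.005 0" --pt "255 0 0 0 0" --pt "255 0 0 0 0" --pt "255 0 0 0 0"

```text
time_s: 16.42
position: [0.4878, -0.3481, 0.1616]
tcp_rot: [[-0.997, -0.081, 0.002], [-0.081, 0.997, -0.002], [-0.002, -0.002, -1.0]]
force: [0.2, -0.2, -3.3]
opening: 0.273
grasp_force: 29.5
```

```bash
python3 - <<'E'
from h import *
go('B',.1335)
E
```

```text
B t 16.42 pos [ 0.4878 -0.3481  0.1616] yaw_y 94.63 tilt 0.14 open 0.273 gf 29.5 F [ 0.2 -0.2 -3.3] -> tool shift [0.0008 0.0007 0.0281]
```

Emit:
send_rows --pt "255 0 0 0.01 0" --pt "255 0 0 0.007 0" --pt "255 0 0 0.004 0" --pt "255 0 0 0.003 0" --pt "255 0 0 0.002 0" --pt "255 0 0 0.001 0" --pt "255 0 0 0.0005 0" --pt "255 0 0 0 0" --pt "255 0 0 0 0" --pt "255 0 0 0 0"

```text
time_s: 17.25
position: [0.487, -0.3479, 0.1335]
tcp_rot: [[-0.997, -0.08, 0.0], [-0.08, 0.997, -0.0], [-0.0, -0.0, -1.0]]
force: [-2.0, 1.6, 1.9]
opening: 0.275
grasp_force: 29.6
```

Emit:
send_rows --pt "160 0 0 0 0" --pt "110 0 0 0 0" --pt "50 0 0 0 0" --pt "0 0 0 0 0" --pt "0 0 0 0 0" --pt "0 0 0 -0.01 0" --pt "0 0 0 -0.02 0" --pt "0 0 0 -0.02 0" --pt "0 0 0 -0.02 0" --pt "0 0 0 -0.02 0" --pt "0 0 0 -0.02 0" --pt "0 0 0 -0.0075 0" --pt "0 0 0 0 0" --pt "0 0 0 0 0"

```text
time_s: 18.42
position: [0.4869, -0.3477, 0.2507]
tcp_rot: [[-0.997, -0.08, 0.0], [-0.08, 0.997, -0.0], [-0.0, -0.0, -1.0]]
force: [-0.8, 0.0, -0.4]
opening: 1.001
grasp_force: 0.0
```

```bash
python3 - <<'E'
from h import *
T['vase']=(.6025,.0765)
go('vase',.25)
p,d=capture("scene"); P=cloud("scene",d)
print(axisfit(P,.12,.142,np.array(T['C']),.014,.025),axisfit(P,.12,.142,np.array(T['B']),.012,.025))
E
```

```text
vase t 18.42 pos [ 0.4869 -0.3477  0.2507] yaw_y 94.6 tilt 0.03 open 1.001 gf 0.0 F [-0.8  0.  -0.4] -> tool shift [-0.1492  0.4136  0.0006]
(array([ 0.41962113, -0.35347858]), 86, np.float64(0.001179980982673157)) (array([ 0.48724217, -0.35000609]), 79, np.float64(0.0009475112315543616))
```

Emit:
send_rows --pt "0 -0.0078 0.0217 0 0" --pt "0 -0.0078 0.0217 0 0" --pt "0 -0.0078 0.0217 0 0" --pt "0 -0.0078 0.0217 0 0" --pt "0 -0.0078 0.0217 0 0" --pt "0 -0.0078 0.0217 0 0" --pt "0 -0.0078 0.0217 0 0" --pt "0 -0.0078 0.0217 0 0" --pt "0 -0.0078 0.0217 0 0" --pt "0 -0.0078 0.0217 0 0" --pt "0 -0.0078 0.0217 0 0" --pt "0 -0.0078 0.0217 0 0" --pt "0 -0.0078 0.0217 0 0" --pt "0 -0.0078 0.0217 0 0" --pt "0 -0.0078 0.0217 0 0" --pt "0 -0.0078 0.0217 0 0" --pt "0 -0.0078 0.0217 0 0" --pt "0 -0.0078 0.0217 0 0" --pt "0 -0.0078 0.0217 0 0" --pt "0 -0.001 0.0013 0 0"

```text
time_s: 20.13
position: [0.6022, 0.08, 0.2486]
tcp_rot: [[-0.997, -0.083, -0.003], [-0.083, 0.997, 0.002], [0.003, 0.002, -1.0]]
force: [-0.7, -0.1, 0.4]
opening: 1.001
grasp_force: 0.0
```

Emit:
send_rows --pt "0 0 0 0.01 0" --pt "0 0 0 0.015 0" --pt "0 0 0 0.015 0" --pt "0 0 0 0.005 0" --pt "0 0 0 0 0" --pt "0 0 0 0 0" --pt "0 0 0 0 0" --pt "0 0 0 0 0"

```text
time_s: 20.8
position: [0.6031, 0.076, 0.2063]
tcp_rot: [[-0.997, -0.08, 0.002], [-0.08, 0.997, -0.0], [-0.002, -0.0, -1.0]]
force: [-0.1, -0.1, -0.4]
opening: 0.998
grasp_force: 0.0
```

```bash
python3 - <<'E'
from h import *
T['vase']=(.6025,.0765)
go('vase',.15)
E
```

```text
vase t 20.8 pos [0.6031 0.076  0.2063] yaw_y 94.57 tilt 0.09 open 0.998 gf 0.0 F [-0.1 -0.1 -0.4] -> tool shift [0.0006 0.0006 0.0563]
```

Emit:
send_rows --pt "0 0.0005 0.0005 0.01 0" --pt "0 0 0 0.015 0" --pt "0 0 0 0.015 0" --pt "0 0 0 0.01 0" --pt "0 0 0 0.005 0" --pt "0 0 0 0 0" --pt "0 0 0 0 0" --pt "0 0 0 0 0"

```text
time_s: 21.47
position: [0.6026, 0.0768, 0.1512]
tcp_rot: [[-0.997, -0.08, 0.002], [-0.08, 0.997, -0.0], [-0.002, -0.0, -1.0]]
force: [1.0, 0.2, 0.8]
opening: 0.998
grasp_force: 0.0
```

Emit:
send_rows --pt "100 0 0 0 0" --pt "255 0 0 0 0" --pt "255 0 0 0 0" --pt "255 0 0 0 0" --pt "255 0 0 0 0" --pt "255 0 0 0 0" --pt "255 0 0 0 0" --pt "255 0 0 0 0" --pt "255 0 0 0 0" --pt "255 0 0 0 0" --pt "255 0 0 0 0"

```text
time_s: 22.38
position: [0.602, 0.0768, 0.1504]
tcp_rot: [[-0.997, -0.08, -0.0], [-0.08, 0.997, -0.0], [0.0, -0.0, -1.0]]
force: [0.1, -0.2, -0.8]
opening: 0.37
grasp_force: 29.8
```

```bash
python3 - <<'E'
from h import *
go('A',.15)
E
```

```text
A t 22.38 pos [0.602  0.0768 0.1504] yaw_y 94.6 tilt 0.01 open 0.37 gf 29.8 F [ 0.1 -0.2 -0.8] -> tool shift [ 0.0834 -0.4144  0.0005]
```

Emit:
send_rows --pt "255 0 0 -0.005 0" --pt "255 0 0 -0.015 0" --pt "255 0 0 -0.02 0" --pt "255 0 0 -0.02 0" --pt "255 0 0 -0.02 0" --pt "255 0 0 -0.015 0" --pt "255 0 0 -0.005 0" --pt "255 0 0 0 0" --pt "255 0 0 0 0"

```text
time_s: 23.13
position: [0.6014, 0.0769, 0.2499]
tcp_rot: [[-0.997, -0.08, -0.001], [-0.08, 0.997, 0.0], [0.001, 0.0, -1.0]]
force: [0.1, -0.2, -3.5]
opening: 0.369
grasp_force: 29.7
```

Emit:
send_rows --pt "255 0.0015 -0.008 0 0" --pt "255 0.003 -0.014 0 0" --pt "255 0.0044 -0.022 0 0" --pt "255 0.0044 -0.022 0 0" --pt "255 0.0044 -0.022 0 0" --pt "255 0.0044 -0.022 0 0" --pt "255 0.0044 -0.022 0 0" --pt "255 0.0044 -0.022 0 0" --pt "255 0.0044 -0.022 0 0" --pt "255 0.0044 -0.022 0 0" --pt "255 0.0044 -0.022 0 0" --pt "255 0.0044 -0.022 0 0" --pt "255 0.0044 -0.022 0 0" --pt "255 0.0044 -0.022 0 0" --pt "255 0.0044 -0.022 0 0" --pt "255 0.0044 -0.022 0 0" --pt "255 0.0044 -0.022 0 0" --pt "255 0.0044 -0.022 0 0" --pt "255 0.0044 -0.022 0 0" --pt "255 0.003 -0.012 0 0"

```text
time_s: 24.8
position: [0.551, -0.3403, 0.2493]
tcp_rot: [[-0.997, -0.078, -0.002], [-0.078, 0.997, -0.001], [0.002, -0.001, -1.0]]
force: [0.3, -0.3, -2.6]
opening: 0.377
grasp_force: 29.8
```

Emit:
send_rows --pt "255 0.001 -0.006 0 0" --pt "255 0 0 0 0" --pt "255 0 0 0.01 0" --pt "255 0 0 0.02 0" --pt "255 0 0 0.02 0" --pt "255 0 0 0.02 0" --pt "255 0 0 0.015 0" --pt "255 0 0 0.005 0" --pt "255 0 0 0 0" --pt "255 0 0 0 0" --pt "255 0 0 0 0"

```text
time_s: 25.72
position: [0.5531, -0.3425, 0.1617]
tcp_rot: [[-0.997, -0.081, 0.002], [-0.081, 0.997, -0.001], [-0.002, -0.002, -1.0]]
force: [0.5, -0.9, -3.1]
opening: 0.373
grasp_force: 29.8
```

```bash
python3 - <<'E'
from h import *
go('A',.1335)
E
```

```text
A t 25.72 pos [ 0.5531 -0.3425  0.1617] yaw_y 94.64 tilt 0.14 open 0.373 gf 29.8 F [ 0.5 -0.9 -3.1] -> tool shift [ 0.0011 -0.0003  0.0282]
```

Emit:
send_rows --pt "255 0 0 0.01 0" --pt "255 0 0 0.007 0" --pt "255 0 0 0.004 0" --pt "255 0 0 0.003 0" --pt "255 0 0 0.002 0" --pt "255 0 0 0.001 0" --pt "255 0 0 0.0005 0" --pt "255 0 0 0 0" --pt "255 0 0 0 0" --pt "255 0 0 0 0"

```text
time_s: 26.55
position: [0.5523, -0.3426, 0.1335]
tcp_rot: [[-0.997, -0.08, 0.001], [-0.08, 0.997, -0.0], [-0.001, -0.0, -1.0]]
force: [0.2, 0.7, 0.9]
opening: 0.37
grasp_force: 30.1
```

Emit:
send_rows --pt "130 0 0 0 0" --pt "90 0 0 0 0" --pt "50 0 0 0 0" --pt "0 0 0 0 0" --pt "0 0 0 0 0" --pt "0 0 0 -0.01 0" --pt "0 0 0 -0.02 0" --pt "0 0 0 -0.02 0" --pt "0 0 0 -0.02 0" --pt "0 0 0 -0.02 0" --pt "0 0 0 -0.02 0" --pt "0 0 0 -0.0075 0" --pt "0 0 0 0 0" --pt "0 0 0 0 0"

```text
time_s: 27.72
position: [0.552, -0.3424, 0.2507]
tcp_rot: [[-0.997, -0.08, 0.0], [-0.08, 0.997, -0.0], [-0.0, -0.0, -1.0]]
force: [-0.4, 0.8, -0.6]
opening: 0.999
grasp_force: 0.0
```

```bash
python3 - <<'E'
from h import *
p,d=capture("scene"); P=cloud("scene",d); cv2.imwrite("pics/s3.png",p[130:300,60:400].repeat(2,0).repeat(2,1))
for k,r in(("C",.014),("B",.012),("A",.014)): print(k,axisfit(P,.12,.142,np.array(T[k]),r,.025)[0])
q,d2=capture("side"); P2=cloud("side",d2)
for Q in(P,P2):
    print("wb",axisfit(Q,.034,.056,np.array(T["wb"]),.026,.032)); m=(Q[...,2]>.08)&(Q[...,2]<.11)&(np.hypot(Q[...,0]-.63,Q[...,1]-.005)<.03); print(Q[m].mean(0).round(4),Q[m].max(0).round(4))
go('wb',.15)
E
```

```text
C [ 0.4205317  -0.35262577]
B [ 0.48731393 -0.34956647]
A [ 0.55320759 -0.34424754]
wb (array([0.6313814 , 0.00349237]), 99, np.float64(0.0008454710953728482))
[0.634  0.003  0.0889] [0.6489 0.024  0.0962]
wb (array([0.63100822, 0.00476211]), 125, np.float64(0.0014495236014816237))
[ 0.626  -0.0013  0.0871] [0.6412 0.0207 0.0943]
wb t 27.82 pos [ 0.5514 -0.3419  0.249 ] yaw_y 94.59 tilt 0.17 open 0.997 gf 0.0 F [ 0.5 -0.3 -0.1] -> tool shift [-0.1076  0.3382  0.0996]
```

View pics/s3.png

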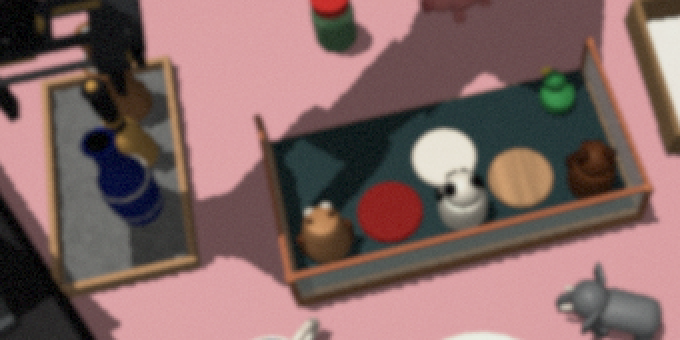

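The picture shows mill, bell and vase standing upright in the tray (left), and the three stands empty. The white bear at (463,200) in the crop stands untouched between the corner bears. Next I go to the bear.

Emit:
send_rows --pt "0 -0.0068 0.0211 0 0" --pt "0 -0.0068 0.0211 0 0" --pt "0 -0.0068 0.0211 0 0" --pt "0 -0.0068 0.0211 0 0" --pt "0 -0.0068 0.0211 0 0" --pt "0 -0.0068 0.0211 0 0" --pt "0 -0.0068 0.0211 0 0" --pt "0 -0.0068 0.0211 0 0" --pt "0 -0.0068 0.0211 0 0" --pt "0 -0.0068 0.0211 0 0" --pt "0 -0.0068 0.0211 0 0" --pt "0 -0.0068 0.0211 0 0" --pt "0 -0.0068 0.0211 0 0" --pt "0 -0.0068 0.0211 0 0" --pt "0 -0.0068 0.0211 0 0" --pt "0 -0.0068 0.0211 0 0" --pt "0 0 0 0 0" --pt "0 0 0 0 0" --pt "0 0 0 0 0"

```text
time_s: 29.4
position: [0.6329, 0.0023, 0.2493]
tcp_rot: [[-0.997, -0.08, -0.002], [-0.08, 0.997, -0.0], [0.002, -0.0, -1.0]]
force: [-1.4, -0.5, 0.1]
opening: 0.999
grasp_force: 0.0
```

Emit:
send_rows --pt "0 0 0 0.02 0" --pt "0 0 0 0.02 0" --pt "0 0 0 0.02 0" --pt "0 0 0 0.02 0" --pt "0 0 0 0.01 0" --pt "0 0 0 0 0" --pt "0 0 0 0 0" --pt "0 0 0 0 0"

```text
time_s: 30.07
position: [0.6344, 0.002, 0.1616]
tcp_rot: [[-0.997, -0.079, 0.002], [-0.079, 0.997, -0.0], [-0.002, -0.001, -1.0]]
force: [0.4, -1.1, -0.1]
opening: 1.0
grasp_force: 0.0
```

```bash
python3 - <<'E'
from h import *
T['wb']=(.6305,.0045)
go('wb',.045)
c=calibration("wrist"); p,d=capture("wrist"); cv2.imwrite("pics/w4.png",p); P=cloud("wrist",d,c)
print(axisfit(P,.034,.056,np.array(T["wb"]),.026,.032))
m=(P[...,2]>.06)&(P[...,2]<.11)&(np.hypot(P[...,0]-.63,P[...,1]-.005)<.04); print(P[m].min(0).round(4),P[m].max(0).round(4),P[m].mean(0).round(4))
E
```

```text
wb t 30.07 pos [0.6344 0.002  0.1616] yaw_y 94.56 tilt 0.12 open 1.0 gf 0.0 F [ 0.4 -1.1 -0.1] -> tool shift [0.0039 0.0029 0.1166]
(array([0.62967072, 0.00494033]), 470, np.float64(0.002009297109813854))
[ 0.6037 -0.0209  0.06  ] [0.6555 0.0306 0.098 ] [0.6234 0.0043 0.0831]
```

View pics/w4.png

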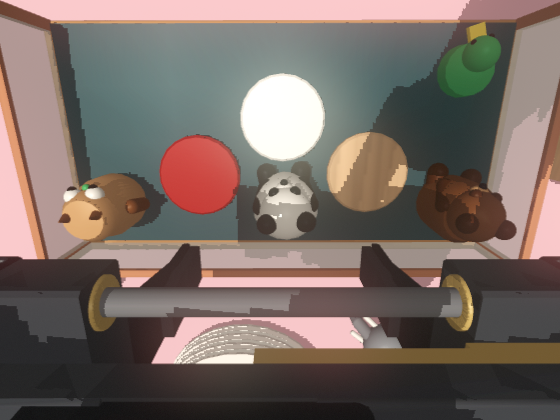

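The wrist view shows the white bear at (285,205), centred between the fingers. The red stand is at (200,175), the pale stand at (367,172), and the corner bears are well clear.

Emit:
send_rows --pt "0 0.0035 0.0027 0.01 0" --pt "0 0 0 0.015 0" --pt "0 0 0 0.015 0" --pt "0 0 0 0.015 0" --pt "0 0 0 0.015 0" --pt "0 0 0 0.012 0" --pt "0 0 0 0.01 0" --pt "0 0 0 0.008 0" --pt "0 0 0 0.006 0" --pt "0 0 0 0.005 0" --pt "0 0 0 0.002 0" --pt "0 0 0 0 0" --pt "0 0 0 0 0" --pt "0 0 0 0 0"

```text
time_s: 31.28
position: [0.6302, 0.0051, 0.0481]
tcp_rot: [[-0.997, -0.08, 0.001], [-0.08, 0.997, -0.0], [-0.001, -0.0, -1.0]]
force: [-0.4, -0.5, 0.2]
opening: 0.998
grasp_force: 0.0
```

```bash
python3 - <<'E'
from h import *
T['wb']=(.6305,.0045)
go('wb',.047)
E
```

```text
wb t 31.28 pos [0.6302 0.0051 0.0481] yaw_y 94.6 tilt 0.06 open 0.998 gf 0.0 F [-0.4 -0.5  0.2] -> tool shift [-0.0002 -0.0006  0.0011]
```

Emit:
send_rows --pt "60 0 0 0 0" --pt "255 0 0 0 0" --pt "255 0 0 0 0" --pt "255 0 0 0 0" --pt "255 0 0 0 0" --pt "255 0 0 0 0" --pt "255 0 0 0 0" --pt "255 0 0 0 0" --pt "255 0 0 0 0" --pt "255 0 0 0 0"

```text
time_s: 32.12
position: [0.6298, 0.0051, 0.0476]
tcp_rot: [[-0.997, -0.08, -0.0], [-0.08, 0.997, 0.0], [0.0, 0.0, -1.0]]
force: [-0.1, 0.7, 0.8]
opening: 0.594
grasp_force: 30.0
```

Emit:
send_rows --pt "255 0 0 -0.005 0" --pt "255 0 0 -0.01 0" --pt "255 0 0 -0.015 0" --pt "255 0 0 -0.02 0" --pt "255 0 0 -0.02 0" --pt "255 0 0 -0.02 0" --pt "255 0 0 -0.015 0" --pt "255 0 0 -0.005 0" --pt "255 0 0 0 0" --pt "255 0 0 0 0"

```text
time_s: 32.95
position: [0.6295, 0.0052, 0.1576]
tcp_rot: [[-0.997, -0.08, -0.0], [-0.08, 0.997, -0.0], [0.0, 0.0, -1.0]]
force: [0.9, 0.6, -1.3]
opening: 0.588
grasp_force: 30.0
```

```bash
python3 - <<'E'
from h import *
go('carton',.15)
E
```

```text
carton t 32.95 pos [0.6295 0.0052 0.1576] yaw_y 94.6 tilt 0.01 open 0.588 gf 30.0 F [ 0.9  0.6 -1.3] -> tool shift [0.0912 0.3312 0.0076]
```

Emit:
send_rows --pt "255 0.002 0.008 0 0" --pt "255 0.004 0.014 0 0" --pt "255 0.0058 0.021 0 0" --pt "255 0.0058 0.021 0 0" --pt "255 0.0058 0.021 0 0" --pt "255 0.0058 0.021 0 0" --pt "255 0.0058 0.021 0 0" --pt "255 0.0058 0.021 0 0" --pt "255 0.0058 0.021 0 0" --pt "255 0.0058 0.021 0 0" --pt "255 0.0058 0.021 0 0" --pt "255 0.0058 0.021 0 0" --pt "255 0.0058 0.021 0 0" --pt "255 0.0058 0.021 0 0" --pt "255 0.0058 0.021 0 0" --pt "255 0.0058 0.021 0 0" --pt "255 0.003 0.01 0 0" --pt "255 0.001 0.005 0 0" --pt "255 0 0 0 0" --pt "255 0 0 0 0"

```text
time_s: 34.62
position: [0.5122, 0.3274, 0.1572]
tcp_rot: [[-0.997, -0.081, -0.001], [-0.081, 0.997, -0.001], [0.001, -0.001, -1.0]]
force: [0.2, -0.6, -1.6]
opening: 0.59
grasp_force: 30.0
```

```bash
python3 - <<'E'
from h import *
go('carton',.0345)
p,d=capture("scene"); cv2.imwrite("pics/s5.png",p[80:260,300:540].repeat(3,0).repeat(3,1))
E
```

```text
carton t 34.62 pos [0.5122 0.3274 0.1572] yaw_y 94.62 tilt 0.06 open 0.59 gf 30.0 F [ 0.2 -0.6 -1.6] -> tool shift [1.000e-04 7.000e-04 1.227e-01]
```

View pics/s5.png

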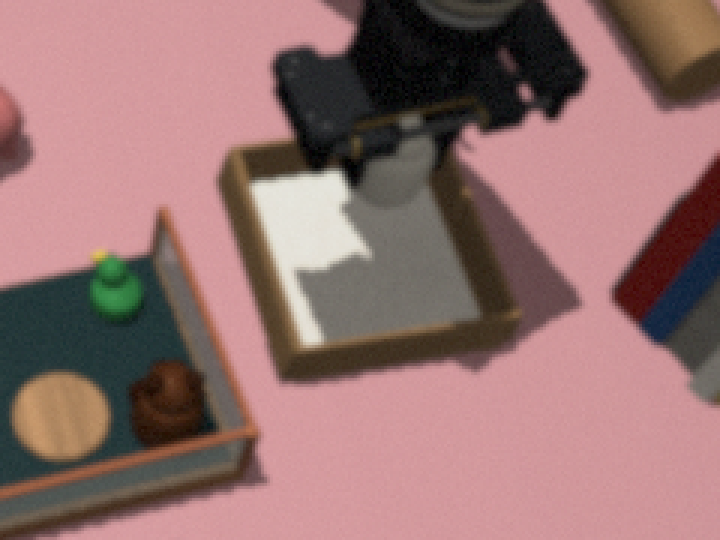

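The bear hangs upright over the carton at (400,170) in the crop. The rim fit puts the carton centre nearer (0.507, 0.334), so I nudge that way and lower.

Emit:
send_rows --pt "255 0.002 0.003 0.01 0" --pt "255 0.002 0.003 0.02 0" --pt "255 0 0 0.02 0" --pt "255 0 0 0.02 0" --pt "255 0 0 0.02 0" --pt "255 0 0 0.012 0" --pt "255 0 0 0.008 0" --pt "255 0 0 0.005 0" --pt "255 0 0 0.004 0" --pt "255 0 0 0.002 0" --pt "255 0 0 0.001 0" --pt "255 0 0 0.001 0" --pt "255 0 0 0 0" --pt "255 0 0 0 0" --pt "255 0 0 0 0"

```text
time_s: 35.92
position: [0.5082, 0.3336, 0.035]
tcp_rot: [[-0.997, -0.08, 0.001], [-0.08, 0.997, 0.0], [-0.001, 0.0, -1.0]]
force: [-0.3, 0.5, -0.8]
opening: 0.587
grasp_force: 30.0
```

```bash
python3 - <<'E'
from h import *
go('carton',.0345)
E
```

```text
carton t 35.92 pos [0.5082 0.3336 0.035 ] yaw_y 94.6 tilt 0.05 open 0.587 gf 30.0 F [-0.3  0.5 -0.8] -> tool shift [-0.0034 -0.0058  0.0005]
```

Emit:
send_rows --pt "255 0 0 0.001 0" --pt "255 0 0 0 0" --pt "255 0 0 0 0" --pt "95 0 0 0 0" --pt "80 0 0 0 0" --pt "60 0 0 0 0" --pt "40 0 0 0 0" --pt "40 0 0 0 0" --pt "40 0 0 0 0"

```text
time_s: 36.67
position: [0.508, 0.3334, 0.0336]
tcp_rot: [[-0.997, -0.08, 0.0], [-0.08, 0.997, 0.0], [-0.0, 0.0, -1.0]]
force: [0.5, -0.9, 0.8]
opening: 0.825
grasp_force: 0.0
```

Emit:
send_rows --pt "40 0 0 -0.005 0" --pt "40 0 0 -0.015 0" --pt "40 0 0 -0.02 0" --pt "40 0 0 -0.02 0" --pt "40 0 0 -0.03 0" --pt "0 0 0 -0.03 0" --pt "0 0 0 -0.03 0" --pt "0 0 0 -0.03 0" --pt "0 0 0 -0.025 0" --pt "0 0 0 -0.01 0" --pt "0 0 0 0 0" --pt "0 0 0 0 0" --pt "0 0 0 0 0"

```text
time_s: 37.75
position: [0.5067, 0.3329, 0.2466]
tcp_rot: [[-0.997, -0.08, -0.004], [-0.08, 0.997, -0.001], [0.004, -0.001, -1.0]]
force: [-0.2, -0.6, -0.3]
opening: 0.999
grasp_force: 0.0
```

```bash
python3 - <<'E'
from h import *
T['A']=(.552,-.3425)
go('A',.25)
p,d=capture("side"); cv2.imwrite("pics/s6.png",p[120:300,140:400].repeat(3,0).repeat(3,1)); P=cloud("side",d)
print(axisfit(P,.02,.042,np.array((.508,.334)),.026,.035))
E
```

```text
A t 37.75 pos [0.5067 0.3329 0.2466] yaw_y 94.59 tilt 0.22 open 0.999 gf 0.0 F [-0.2 -0.6 -0.3] -> tool shift [ 0.0089 -0.6768 -0.0026]
(array([0.50938751, 0.33226966]), 92, np.float64(0.002081478788115951))
```

View pics/s6.png

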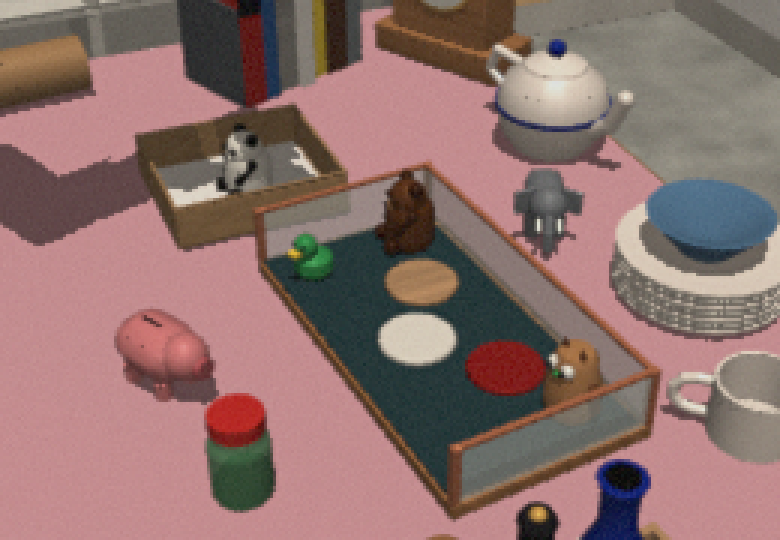

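The bear stands upright in the carton at (238,165) in the crop, and the case and corner bears are undisturbed. Now the vase goes back first.

Emit:
send_rows --pt "0 0.0004 -0.0335 0 0" --pt "0 0.0004 -0.0335 0 0" --pt "0 0.0004 -0.0335 0 0" --pt "0 0.0004 -0.0335 0 0" --pt "0 0.0004 -0.0335 0 0" --pt "0 0.0004 -0.0335 0 0" --pt "0 0.0004 -0.0335 0 0" --pt "0 0.0004 -0.0335 0 0" --pt "0 0.0004 -0.0335 0 0" --pt "0 0.0004 -0.0335 0 0" --pt "0 0.0004 -0.0335 0 0" --pt "0 0.0004 -0.0335 0 0" --pt "0 0.0004 -0.0335 0 0" --pt "0 0.0004 -0.0335 0 0" --pt "0 0.0004 -0.0335 0 0" --pt "0 0.0004 -0.0335 0 0" --pt "0 0.0004 -0.0335 0 0" --pt "0 0.0004 -0.0335 0 0" --pt "0 0.0004 -0.0335 0 0" --pt "0 0.0004 -0.0335 0 0"

```text
time_s: 39.47
position: [0.5527, -0.3362, 0.2461]
tcp_rot: [[-0.997, -0.08, -0.003], [-0.08, 0.997, 0.003], [0.003, 0.003, -1.0]]
force: [0.7, 0.7, 0.2]
opening: 1.002
grasp_force: 0.0
```

Emit:
send_rows --pt "0 0.001 -0.0068 -0.002 0" --pt "0 0 0 0 0" --pt "0 0 0 0 0" --pt "0 0 0 0 0" --pt "0 0 0 0 0" --pt "0 0 0 0 0"

```text
time_s: 39.97
position: [0.5533, -0.3402, 0.2505]
tcp_rot: [[-0.997, -0.082, -0.001], [-0.082, 0.997, 0.001], [0.0, 0.001, -1.0]]
force: [0.5, -0.2, -0.4]
opening: 0.998
grasp_force: 0.0
```

```bash
python3 - <<'E'
from h import *
T['A']=(.552,-.3425)
go('A',.25)
p,d=capture("scene"); P=cloud("scene",d)
for k,r in(("A",.014),("B",.012),("C",.014)): print(k,axisfit(P,.12,.142,np.array(T[k]),r,.025))
E
```

```text
A t 39.97 pos [ 0.5533 -0.3402  0.2505] yaw_y 94.7 tilt 0.05 open 0.998 gf 0.0 F [ 0.5 -0.2 -0.4] -> tool shift [ 0.0015 -0.0022  0.0005]
A (array([ 0.55330333, -0.34435446]), 79, np.float64(0.0008059100436456114))
B (array([ 0.48728023, -0.34982645]), 75, np.float64(0.0008886182386533706))
C (array([ 0.42004385, -0.35298908]), 15, np.float64(0.0008060650461946651))
```

Emit:
send_rows --pt "0 0.0013 -0.0022 0.01 0" --pt "0 0 0 0.02 0" --pt "0 0 0 0.02 0" --pt "0 0 0 0.02 0" --pt "0 0 0 0.015 0" --pt "0 0 0 0.015 0" --pt "0 0 0 0.01 0" --pt "0 0 0 0.0075 0" --pt "0 0 0 0 0" --pt "0 0 0 0 0" --pt "0 0 0 0 0"

```text
time_s: 40.93
position: [0.5526, -0.3447, 0.1339]
tcp_rot: [[-0.997, -0.08, 0.001], [-0.08, 0.997, -0.001], [-0.001, -0.001, -1.0]]
force: [0.4, -0.2, -0.3]
opening: 0.996
grasp_force: 0.0
```

Emit:
send_rows --pt "100 0 0 0 0" --pt "255 0 0 0 0" --pt "255 0 0 0 0" --pt "255 0 0 0 0" --pt "255 0 0 0 0" --pt "255 0 0 0 0" --pt "255 0 0 0 0" --pt "255 0 0 0 0" --pt "255 0 0 0 0" --pt "255 0 0 0 0" --pt "255 0 0 0 0"

```text
time_s: 41.85
position: [0.552, -0.3438, 0.1331]
tcp_rot: [[-0.997, -0.08, -0.0], [-0.08, 0.997, 0.001], [0.0, 0.001, -1.0]]
force: [-0.4, 1.1, 0.7]
opening: 0.375
grasp_force: 31.9
```

```bash
python3 - <<'E'
from h import *
T['vase']=(.6022,.0768)
go('vase',.25)
E
```

```text
vase t 41.85 pos [ 0.552  -0.3438  0.1331] yaw_y 94.59 tilt 0.05 open 0.375 gf 31.9 F [-0.4  1.1  0.7] -> tool shift [-0.0837  0.4153 -0.1166]
```

Emit:
send_rows --pt "255 0 0 -0.005 0" --pt "255 0 0 -0.015 0" --pt "255 0 0 -0.02 0" --pt "255 0 0 -0.02 0" --pt "255 0 0 -0.02 0" --pt "255 0 0 -0.02 0" --pt "255 0 0 -0.0125 0" --pt "255 0 0 -0.005 0" --pt "255 0 0 0 0" --pt "255 0 0 0 0"

```text
time_s: 42.68
position: [0.5516, -0.3439, 0.2498]
tcp_rot: [[-0.997, -0.08, -0.001], [-0.08, 0.997, 0.001], [0.001, 0.001, -1.0]]
force: [-0.7, 0.4, -2.6]
opening: 0.372
grasp_force: 31.2
```

Emit:
send_rows --pt "255 -0.0015 0.008 0 0" --pt "255 -0.003 0.014 0 0" --pt "255 -0.0044 0.022 0 0" --pt "255 -0.0044 0.022 0 0" --pt "255 -0.0044 0.022 0 0" --pt "255 -0.0044 0.022 0 0" --pt "255 -0.0044 0.022 0 0" --pt "255 -0.0044 0.022 0 0" --pt "255 -0.0044 0.022 0 0" --pt "255 -0.0044 0.022 0 0" --pt "255 -0.0044 0.022 0 0" --pt "255 -0.0044 0.022 0 0" --pt "255 -0.0044 0.022 0 0" --pt "255 -0.0044 0.022 0 0" --pt "255 -0.0044 0.022 0 0" --pt "255 -0.0044 0.022 0 0" --pt "255 -0.0044 0.022 0 0" --pt "255 -0.0044 0.022 0 0" --pt "255 -0.0044 0.022 0 0" --pt "255 -0.003 0.013 0 0"

```text
time_s: 44.35
position: [0.5999, 0.0737, 0.2496]
tcp_rot: [[-0.997, -0.082, -0.003], [-0.082, 0.997, 0.002], [0.002, 0.002, -1.0]]
force: [-0.2, -0.6, -2.7]
opening: 0.377
grasp_force: 31.2
```

Emit:
send_rows --pt "255 -0.001 0.006 0 0" --pt "255 0 0 0 0" --pt "255 0 0 0.01 0" --pt "255 0 0 0.02 0" --pt "255 0 0 0.02 0" --pt "255 0 0 0.015 0" --pt "255 0 0 0.005 0" --pt "255 0 0 0 0" --pt "255 0 0 0 0" --pt "255 0 0 0 0" --pt "255 0 0 0 0" --pt "255 0 0 0 0"

```text
time_s: 45.35
position: [0.6025, 0.076, 0.1816]
tcp_rot: [[-0.997, -0.08, 0.002], [-0.08, 0.997, -0.0], [-0.002, -0.0, -1.0]]
force: [-0.9, -0.3, -2.4]
opening: 0.375
grasp_force: 31.3
```

```bash
python3 - <<'E'
from h import *
T['vase']=(.6022,.0768)
go('vase',.1505)
E
```

```text
vase t 45.35 pos [0.6025 0.076  0.1816] yaw_y 94.59 tilt 0.12 open 0.375 gf 31.3 F [-0.9 -0.3 -2.4] -> tool shift [0.0003 0.0009 0.0311]
```

Emit:
send_rows --pt "255 0 0.0007 0.01 0" --pt "255 0 0 0.009 0" --pt "255 0 0 0.005 0" --pt "255 0 0 0.003 0" --pt "255 0 0 0.002 0" --pt "255 0 0 0.001 0" --pt "255 0 0 0.0005 0" --pt "255 0 0 0 0" --pt "255 0 0 0 0" --pt "255 0 0 0 0"

```text
time_s: 46.18
position: [0.6019, 0.0768, 0.1503]
tcp_rot: [[-0.997, -0.08, 0.0], [-0.08, 0.997, -0.0], [-0.0, -0.0, -1.0]]
force: [1.1, -0.2, -3.1]
opening: 0.371
grasp_force: 31.3
```

Emit:
send_rows --pt "130 0 0 0 0" --pt "90 0 0 0 0" --pt "50 0 0 0 0" --pt "0 0 0 0 0" --pt "0 0 0 0 0" --pt "0 0 0 -0.01 0" --pt "0 0 0 -0.02 0" --pt "0 0 0 -0.02 0" --pt "0 0 0 -0.02 0" --pt "0 0 0 -0.02 0" --pt "0 0 0 -0.01 0" --pt "0 0 0 0 0" --pt "0 0 0 0 0" --pt "0 0 0 0 0"

```text
time_s: 47.35
position: [0.6009, 0.0768, 0.249]
tcp_rot: [[-0.997, -0.08, -0.002], [-0.08, 0.997, 0.0], [0.002, 0.0, -1.0]]
force: [-0.5, -0.6, 0.3]
opening: 0.999
grasp_force: 0.0
```

```bash
python3 - <<'E'
from h import *
P=cloud("scene",capture("scene")[1]); print("vase",axisfit(P,.137,.159,np.array(T['vase']),.014,.025),"start scene .6026 .0749")
T['B']=(.487,-.3478)
go('B',.25)
E
```

```text
vase (array([0.60302902, 0.07531827]), 73, np.float64(0.0006164713723372836)) start scene .6026 .0749
B t 47.4 pos [0.6008 0.0768 0.2486] yaw_y 94.6 tilt 0.17 open 1.0 gf 0.0 F [-0.1  0.1 -0.3] -> tool shift [ 0.1475 -0.4142 -0.0011]
```

Emit:
send_rows --pt "0 0.0078 -0.0217 0 0" --pt "0 0.0078 -0.0217 0 0" --pt "0 0.0078 -0.0217 0 0" --pt "0 0.0078 -0.0217 0 0" --pt "0 0.0078 -0.0217 0 0" --pt "0 0.0078 -0.0217 0 0" --pt "0 0.0078 -0.0217 0 0" --pt "0 0.0078 -0.0217 0 0" --pt "0 0.0078 -0.0217 0 0" --pt "0 0.0078 -0.0217 0 0" --pt "0 0.0078 -0.0217 0 0" --pt "0 0.0078 -0.0217 0 0" --pt "0 0.0078 -0.0217 0 0" --pt "0 0.0078 -0.0217 0 0" --pt "0 0.0078 -0.0217 0 0" --pt "0 0.0078 -0.0217 0 0" --pt "0 0.0078 -0.0217 0 0" --pt "0 0.0078 -0.0217 0 0" --pt "0 0.0078 -0.0217 0 0" --pt "0 0 -0.0018 0 0"

```text
time_s: 49.07
position: [0.4859, -0.3516, 0.2485]
tcp_rot: [[-0.997, -0.077, -0.002], [-0.077, 0.997, -0.001], [0.002, -0.001, -1.0]]
force: [1.4, -0.8, 0.3]
opening: 1.0
grasp_force: 0.0
```

Emit:
send_rows --pt "0 0 0 0.01 0" --pt "0 0 0 0.02 0" --pt "0 0 0 0.02 0" --pt "0 0 0 0.01 0" --pt "0 0 0 0 0" --pt "0 0 0 0 0" --pt "0 0 0 0 0" --pt "0 0 0 0 0" --pt "0 0 0 0 0"

```text
time_s: 49.82
position: [0.4879, -0.3482, 0.1912]
tcp_rot: [[-0.997, -0.08, 0.002], [-0.08, 0.997, -0.002], [-0.002, -0.002, -1.0]]
force: [-0.9, -0.9, -0.2]
opening: 0.998
grasp_force: 0.0
```

```bash
python3 - <<'E'
from h import *
T['B']=(.487,-.3478)
go('B',.1335)
E
```

```text
B t 49.82 pos [ 0.4879 -0.3482  0.1912] yaw_y 94.61 tilt 0.13 open 0.998 gf 0.0 F [-0.9 -0.9 -0.2] -> tool shift [0.0009 0.0006 0.0577]
```

Emit:
send_rows --pt "0 0.0004 0.0005 0.01 0" --pt "0 0 0 0.015 0" --pt "0 0 0 0.015 0" --pt "0 0 0 0.012 0" --pt "0 0 0 0.005 0" --pt "0 0 0 0 0" --pt "0 0 0 0 0" --pt "0 0 0 0 0"

```text
time_s: 50.48
position: [0.4873, -0.3478, 0.1337]
tcp_rot: [[-0.997, -0.08, 0.001], [-0.08, 0.997, -0.001], [-0.001, -0.001, -1.0]]
force: [-0.3, 0.4, 0.3]
opening: 1.001
grasp_force: 0.0
```

Emit:
send_rows --pt "100 0 0 0 0" --pt "255 0 0 0 0" --pt "255 0 0 0 0" --pt "255 0 0 0 0" --pt "255 0 0 0 0" --pt "255 0 0 0 0" --pt "255 0 0 0 0" --pt "255 0 0 0 0" --pt "255 0 0 0 0" --pt "255 0 0 0 0" --pt "255 0 0 0 0" --pt "255 0 0 0 0" --pt "255 0 0 0 0" --pt "255 0 0 0 0"

```text
time_s: 51.65
position: [0.4868, -0.3475, 0.133]
tcp_rot: [[-0.997, -0.08, -0.0], [-0.08, 0.997, -0.0], [0.0, -0.0, -1.0]]
force: [0.1, -0.7, -0.4]
opening: 0.27
grasp_force: 29.6
```

```bash
python3 - <<'E'
from h import *
T['bell']=(.5617,-.0028)
go('bell',.25)
E
```

```text
bell t 51.65 pos [ 0.4868 -0.3475  0.133 ] yaw_y 94.6 tilt 0.01 open 0.27 gf 29.6 F [ 0.1 -0.7 -0.4] -> tool shift [-0.1023  0.3376 -0.1171]
```

Emit:
send_rows --pt "255 0 0 -0.005 0" --pt "255 0 0 -0.015 0" --pt "255 0 0 -0.02 0" --pt "255 0 0 -0.02 0" --pt "255 0 0 -0.02 0" --pt "255 0 0 -0.02 0" --pt "255 0 0 -0.0125 0" --pt "255 0 0 -0.005 0" --pt "255 0 0 0 0" --pt "255 0 0 0 0"

```text
time_s: 52.48
position: [0.4863, -0.3467, 0.2499]
tcp_rot: [[-0.997, -0.08, -0.001], [-0.08, 0.997, 0.001], [0.001, 0.001, -1.0]]
force: [0.1, 0.5, -3.6]
opening: 0.276
grasp_force: 29.5
```

Emit:
send_rows --pt "255 -0.0025 0.008 0 0" --pt "255 -0.0045 0.014 0 0" --pt "255 -0.0065 0.0215 0 0" --pt "255 -0.0065 0.0215 0 0" --pt "255 -0.0065 0.0215 0 0" --pt "255 -0.0065 0.0215 0 0" --pt "255 -0.0065 0.0215 0 0" --pt "255 -0.0065 0.0215 0 0" --pt "255 -0.0065 0.0215 0 0" --pt "255 -0.0065 0.0215 0 0" --pt "255 -0.0065 0.0215 0 0" --pt "255 -0.0065 0.0215 0 0" --pt "255 -0.0065 0.0215 0 0" --pt "255 -0.0065 0.0215 0 0" --pt "255 -0.0065 0.0215 0 0" --pt "255 -0.0065 0.0215 0 0" --pt "255 -0.003 0.01 0 0" --pt "255 -0.0012 0.0048 0 0" --pt "255 0 0 0 0" --pt "255 0 0 0 0"

```text
time_s: 54.15
position: [0.5612, -0.0027, 0.2502]
tcp_rot: [[-0.997, -0.081, -0.001], [-0.081, 0.997, -0.001], [0.001, -0.001, -1.0]]
force: [0.5, 0.0, -3.4]
opening: 0.273
grasp_force: 29.5
```

Emit:
send_rows --pt "255 0 0 0.01 0" --pt "255 0 0 0.02 0" --pt "255 0 0 0.02 0" --pt "255 0 0 0.015 0" --pt "255 0 0 0.005 0" --pt "255 0 0 0 0" --pt "255 0 0 0 0" --pt "255 0 0 0 0" --pt "255 0 0 0 0"

```text
time_s: 54.9
position: [0.5625, -0.0029, 0.1817]
tcp_rot: [[-0.997, -0.08, 0.003], [-0.08, 0.997, -0.001], [-0.002, -0.001, -1.0]]
force: [0.1, -0.9, -3.2]
opening: 0.271
grasp_force: 29.6
```

```bash
python3 - <<'E'
from h import *
T['bell']=(.5617,-.0028)
go('bell',.1503)
E
```

```text
bell t 54.9 pos [ 0.5625 -0.0029  0.1817] yaw_y 94.58 tilt 0.15 open 0.271 gf 29.6 F [ 0.1 -0.9 -3.2] -> tool shift [0.0009 0.0002 0.0314]
```

Emit:
send_rows --pt "255 0.0003 0.0002 0.01 0" --pt "255 0 0 0.009 0" --pt "255 0 0 0.005 0" --pt "255 0 0 0.003 0" --pt "255 0 0 0.002 0" --pt "255 0 0 0.001 0" --pt "255 0 0 0.0005 0" --pt "255 0 0 0 0" --pt "255 0 0 0 0" --pt "255 0 0 0 0"

```text
time_s: 55.73
position: [0.5615, -0.0023, 0.1502]
tcp_rot: [[-0.997, -0.08, 0.001], [-0.08, 0.997, -0.0], [-0.001, -0.0, -1.0]]
force: [-0.6, 0.3, -3.2]
opening: 0.27
grasp_force: 29.6
```

Emit:
send_rows --pt "160 0 0 0 0" --pt "110 0 0 0 0" --pt "50 0 0 0 0" --pt "0 0 0 0 0" --pt "0 0 0 0 0" --pt "0 0 0 -0.01 0" --pt "0 0 0 -0.02 0" --pt "0 0 0 -0.02 0" --pt "0 0 0 -0.02 0" --pt "0 0 0 -0.02 0" --pt "0 0 0 -0.01 0" --pt "0 0 0 0 0" --pt "0 0 0 0 0" --pt "0 0 0 0 0"

```text
time_s: 56.9
position: [0.5605, -0.0021, 0.2491]
tcp_rot: [[-0.997, -0.08, -0.002], [-0.08, 0.997, 0.0], [0.002, 0.001, -1.0]]
force: [-0.9, -0.3, -0.6]
opening: 0.997
grasp_force: 0.0
```

```bash
python3 - <<'E'
from h import *
P=cloud("scene",capture("scene")[1]); print("bell",axisfit(P,.137,.159,np.array(T['bell']),.012,.025),"start scene .5620 -.0041")
T['C']=(.4195,-.352)
go('C',.25)
E
```

```text
bell (array([ 0.56168177, -0.00443055]), 62, np.float64(0.0007132065697035513)) start scene .5620 -.0041
C t 56.95 pos [ 0.5603 -0.0021  0.2488] yaw_y 94.59 tilt 0.16 open 0.999 gf 0.0 F [-0.1 -0.1  0.2] -> tool shift [ 0.1684 -0.3375 -0.0011]
```

Emit:
send_rows --pt "0 0.0105 -0.021 0 0" --pt "0 0.0105 -0.021 0 0" --pt "0 0.0105 -0.021 0 0" --pt "0 0.0105 -0.021 0 0" --pt "0 0.0105 -0.021 0 0" --pt "0 0.0105 -0.021 0 0" --pt "0 0.0105 -0.021 0 0" --pt "0 0.0105 -0.021 0 0" --pt "0 0.0105 -0.021 0 0" --pt "0 0.0105 -0.021 0 0" --pt "0 0.0105 -0.021 0 0" --pt "0 0.0105 -0.021 0 0" --pt "0 0.0105 -0.021 0 0" --pt "0 0.0105 -0.021 0 0" --pt "0 0.0105 -0.021 0 0" --pt "0 0.0105 -0.021 0 0" --pt "0 0.0007 -0.001 0 0" --pt "0 0 0 0 0"

```text
time_s: 58.45
position: [0.4193, -0.3522, 0.2487]
tcp_rot: [[-0.997, -0.078, -0.002], [-0.078, 0.997, 0.002], [0.001, 0.002, -1.0]]
force: [0.0, -0.3, -0.3]
opening: 1.005
grasp_force: 0.0
```

Emit:
send_rows --pt "0 0 0 0.01 0" --pt "0 0 0 0.02 0" --pt "0 0 0 0.02 0" --pt "0 0 0 0.01 0" --pt "0 0 0 0 0" --pt "0 0 0 0 0" --pt "0 0 0 0 0" --pt "0 0 0 0 0" --pt "0 0 0 0 0"

```text
time_s: 59.2
position: [0.4207, -0.3522, 0.1911]
tcp_rot: [[-0.997, -0.08, 0.001], [-0.08, 0.997, -0.002], [-0.001, -0.002, -1.0]]
force: [-0.0, -0.5, -0.1]
opening: 0.999
grasp_force: 0.0
```

```bash
python3 - <<'E'
from h import *
T['C']=(.4195,-.352)
go('C',.1335)
E
```

```text
C t 59.2 pos [ 0.4207 -0.3522  0.1911] yaw_y 94.61 tilt 0.13 open 0.999 gf 0.0 F [-0.  -0.5 -0.1] -> tool shift [0.0012 0.0004 0.0576]
```

Emit:
send_rows --pt "0 0.0006 0.0002 0.01 0" --pt "0 0 0 0.015 0" --pt "0 0 0 0.015 0" --pt "0 0 0 0.012 0" --pt "0 0 0 0.005 0" --pt "0 0 0 0 0" --pt "0 0 0 0 0" --pt "0 0 0 0 0"

```text
time_s: 59.87
position: [0.4199, -0.3521, 0.1336]
tcp_rot: [[-0.997, -0.08, 0.001], [-0.08, 0.997, -0.001], [-0.001, -0.001, -1.0]]
force: [-0.0, 0.5, 0.3]
opening: 1.0
grasp_force: 0.0
```

Emit:
send_rows --pt "100 0 0 0 0" --pt "255 0 0 0 0" --pt "255 0 0 0 0" --pt "255 0 0 0 0" --pt "255 0 0 0 0" --pt "255 0 0 0 0" --pt "255 0 0 0 0" --pt "255 0 0 0 0" --pt "255 0 0 0 0" --pt "255 0 0 0 0" --pt "255 0 0 0 0" --pt "255 0 0 0 0"

```text
time_s: 60.87
position: [0.4195, -0.3515, 0.133]
tcp_rot: [[-0.997, -0.08, -0.0], [-0.08, 0.997, 0.0], [0.0, 0.0, -1.0]]
force: [-0.9, 0.7, -1.1]
opening: 0.343
grasp_force: 29.7
```

```bash
python3 - <<'E'
from h import *
T['mill']=(.6178,-.073)
go('mill',.25)
E
```

```text
mill t 60.87 pos [ 0.4195 -0.3515  0.133 ] yaw_y 94.59 tilt 0.02 open 0.343 gf 29.7 F [-0.9  0.7 -1.1] -> tool shift [-0.2199  0.2617 -0.117 ]
```

Emit:
send_rows --pt "255 0 0 -0.005 0" --pt "255 0 0 -0.015 0" --pt "255 0 0 -0.02 0" --pt "255 0 0 -0.02 0" --pt "255 0 0 -0.02 0" --pt "255 0 0 -0.02 0" --pt "255 0 0 -0.0125 0" --pt "255 0 0 -0.005 0" --pt "255 0 0 0 0" --pt "255 0 0 0 0"

```text
time_s: 61.7
position: [0.4192, -0.3511, 0.2501]
tcp_rot: [[-0.997, -0.08, -0.001], [-0.08, 0.997, 0.001], [0.001, 0.001, -1.0]]
force: [-0.3, -0.2, -2.3]
opening: 0.347
grasp_force: 29.6
```

Emit:
send_rows --pt "255 -0.005 0.006 0 0" --pt "255 -0.01 0.012 0 0" --pt "255 -0.015 0.018 0 0" --pt "255 -0.015 0.018 0 0" --pt "255 -0.015 0.018 0 0" --pt "255 -0.015 0.018 0 0" --pt "255 -0.015 0.018 0 0" --pt "255 -0.015 0.018 0 0" --pt "255 -0.015 0.018 0 0" --pt "255 -0.015 0.018 0 0" --pt "255 -0.015 0.018 0 0" --pt "255 -0.015 0.018 0 0" --pt "255 -0.015 0.018 0 0" --pt "255 -0.015 0.018 0 0" --pt "255 -0.015 0.018 0 0" --pt "255 -0.01 0.01 0 0" --pt "255 0 0 0 0" --pt "255 0 0 0 0" --pt "255 0 0 0 0"

```text
time_s: 63.28
position: [0.6168, -0.0732, 0.2497]
tcp_rot: [[-0.997, -0.08, -0.003], [-0.08, 0.997, -0.0], [0.003, 0.0, -1.0]]
force: [0.2, -0.3, -2.9]
opening: 0.345
grasp_force: 29.6
```

Emit:
send_rows --pt "255 0 0 0.01 0" --pt "255 0 0 0.02 0" --pt "255 0 0 0.02 0" --pt "255 0 0 0.015 0" --pt "255 0 0 0.005 0" --pt "255 0 0 0 0" --pt "255 0 0 0 0" --pt "255 0 0 0 0" --pt "255 0 0 0 0"

```text
time_s: 64.03
position: [0.6186, -0.0732, 0.1818]
tcp_rot: [[-0.997, -0.08, 0.003], [-0.08, 0.997, -0.001], [-0.002, -0.001, -1.0]]
force: [0.7, -1.0, -1.4]
opening: 0.347
grasp_force: 29.6
```

```bash
python3 - <<'E'
from h import *
T['mill']=(.6178,-.073)
go('mill',.1503)
E
```

```text
mill t 64.03 pos [ 0.6186 -0.0732  0.1818] yaw_y 94.58 tilt 0.15 open 0.347 gf 29.6 F [ 0.7 -1.  -1.4] -> tool shift [0.0009 0.0003 0.0315]
```

Emit:
send_rows --pt "255 0.0003 0.0002 0.01 0" --pt "255 0 0 0.009 0" --pt "255 0 0 0.005 0" --pt "255 0 0 0.003 0" --pt "255 0 0 0.002 0" --pt "255 0 0 0.001 0" --pt "255 0 0 0.0005 0" --pt "255 0 0 0 0" --pt "255 0 0 0 0" --pt "255 0 0 0 0"

```text
time_s: 64.87
position: [0.6177, -0.0727, 0.1503]
tcp_rot: [[-0.997, -0.08, 0.0], [-0.08, 0.997, -0.0], [-0.0, -0.0, -1.0]]
force: [-0.1, 0.0, -2.4]
opening: 0.346
grasp_force: 29.6
```

Emit:
send_rows --pt "130 0 0 0 0" --pt "100 0 0 0 0" --pt "50 0 0 0 0" --pt "0 0 0 0 0" --pt "0 0 0 0 0" --pt "0 0 0 -0.01 0" --pt "0 0 0 -0.02 0" --pt "0 0 0 -0.02 0" --pt "0 0 0 -0.02 0" --pt "0 0 0 -0.02 0" --pt "0 0 0 -0.02 0" --pt "0 0 0 -0.01 0" --pt "0 0.02 -0.02 0 0" --pt "0 0.02 -0.03 0 0" --pt "0 0.02 -0.03 0 0" --pt "0 0.02 -0.03 0 0" --pt "0 0.01 -0.02 0 0" --pt "0 0 0 0 0" --pt "0 0 0 0 0" --pt "0 0 0 0 0"

```text
time_s: 66.53
position: [0.5383, -0.2089, 0.2701]
tcp_rot: [[-0.997, -0.08, 0.0], [-0.08, 0.997, 0.001], [-0.0, 0.001, -1.0]]
force: [-0.2, 0.3, 0.1]
opening: 0.998
grasp_force: 0.0
```

```bash
python3 - <<'E'
from h import *
T0=dict(scene=dict(mill=(.61726,-.07403),bell=(.56204,-.00415),vase=(.60263,.07489)),side=dict(mill=(.61715,-.07282),bell=(.56209,-.00282),vase=(.60312,.07657)))
for n in T0:
    p,d=capture(n); P=cloud(n,d); cv2.imwrite(f"pics/f_{n}.png",p)
    for k,c in T0[n].items(): print(n,k,(axisfit(P,.137,.159,np.array(c),.012 if k=="bell" else .014,.025)[0]-c).round(4))
    for k,c in(("L",(.6225,.1474)),("R",(.6421,-.1449)),("wb",(.508,.334))):
        print(k,axisfit(P,*((.02,.042) if k=="wb" else (.034,.056)),np.array(c),.026,.035)[0])
s=read_state(); print(s["position"],s["time_s"])
E
```

```text
scene mill [ 0.0005 -0.0008]
scene bell [-0.0004 -0.0003]
scene vase [0.0007 0.0005]
L [0.622558   0.14754398]
R [ 0.64229561 -0.1447714 ]
wb [0.50952405 0.33098022]
side mill [ 0.0004 -0.0007]
side bell [-0.0008 -0.0009]
side vase [0.0003 0.0001]
L [0.6226331  0.14728077]
R [ 0.64447455 -0.14066993]
wb [0.50891379 0.33200682]
[ 0.53861702 -0.20820393  0.27003415] 66.6333
```

View pics/f_scene.png

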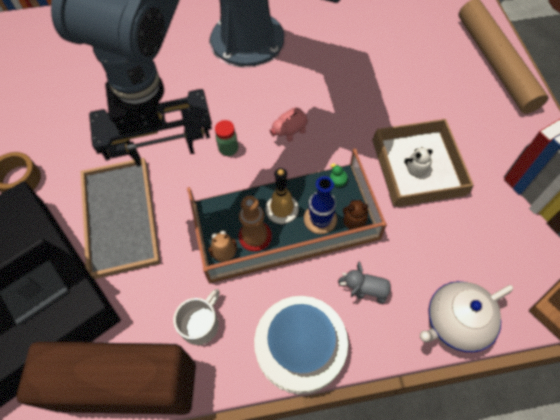

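All three pieces are back upright on their own stands, within 1 mm of where they began. The white bear stands in the middle of the carton at (420,160), the corner bears haven't moved, and the gripper is clear of everything.

```bash
python3 -c "
from rig import *
print(hand_in())"
```

```text
the job is handed in; nothing more can be done
None
```

The job is handed in at about 67 s of the 152 s allowed: by my last camera check the white bear stands upright in the carton, the vase, bell and mill are back on their own stands within about 1 mm, and the brown bear hasn't moved; `hand_in()` gave no verdict.

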